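# Latch the casting mould shut

### The job

Close the small aluminium casting mould on the bench: push its loose half along the deck until it bears on the spring plunger of the fixed half with a light push of about 8 N, hook the wire loop of the draw latch over the keeper of the loose half, then press the lever down past centre until it lies fully flat on its stop. Work by feel (never more than about 12 N on the half, the loop or the lever) and leave the other things on the bench alone.

Things in the scene. Friction and masses are not known exactly. Their poses are not given: they have to be found in the camera images.
- mould_base: Steel deck 215x76 mm on screw feet, fixed, with the fixed mould half (x -90 to 0, y +-28, top z 60) and two rails (y +-18 to +-29.5, top z 30) that hold the loose half's foot down. Origin: mid-width, under the fixed half's parting face, 0 to 6 mm below the bench top (feet unknown); x along the deck toward the loose half, z up. Deck x -95 to 120, top z 20 (mm)
- plunger_pin: round-ended brass spring plunger, 12 mm thick, in a housing on the fixed half (22 mm wide, x -12 to 0, z 60 to 80). Origin 6 mm behind its tip, x as mould_base's, y 0, z 70. An unknown setscrew leaves the tip 4.5 to 7.5 mm out of the housing; it yields 1 mm per 10 N. The loose half (its keeper) meets it with the half's origin at about x 27 to 30 mm in mould_base's frame
- lever_pivot (a point): the lever's pivot, on mould_base at x -22, y 0, z 70 mm, axis along y, 10 mm above the fixed half's top
- loose_half: loose aluminium mould half, 45 (x) x 32 (y) x 40 mm high, with a foot 40 wide that slides between the rails (1.5 mm play), 0.3 to 0.65 kg; origin at the centre of its underside, axes as mould_base's; parting face at x -22.5, the end face to push at x +22.5. The keeper stands on its top. Latched, its origin is at about x 25 mm in mould_base's frame
- keeper (a point): on loose_half at x 1.5, y 0, z 51 mm: where the middle of the loop's end bar lies when hooked. The keeper is a steel block 24 mm wide (y), x -22.5 to -1.5, z 40 to 59, whose lip (z 54 to 59) overhangs to x +4.5: a hook 14 mm high inside that opens away from the fixed half. The loop's side wires pass either side of it
- draw_loop: U-shaped steel wire loop, wire 6 mm thick, 44 mm wide over its two side wires, 38 mm between their centre lines; origin on its hinge on the lever, x along the side wires to the end bar 66 mm away. Its hinge and the lever's are stiff, so it stays where it is put; moving it swings the lever too, which takes 5 to 6 N at the loop before any contact
- loop_bar (a point): middle of the loop's end bar (on its centre line), 66 mm from the loop's hinge
- lever_handle: flat steel lever, 64 mm from pivot to tip, 20 mm wide, 26 mm at the last 14 mm, 5 to 6 mm thick; origin on the pivot. Flat, it points in mould_base's -x with its mid-plane at z 70 mm; the loop's hinge is 18 mm from the pivot, along the lever (about 2 mm below its mid-plane).
- lever_end (a point): middle of the lever's pressing face near the tip, 57 mm from the pivot, 3 mm above its mid-plane (the upper side when flat)
- latch_lever (a joint): lever angle, rad: 0 flat (its stop, latched), 1.57 upright, up to 2.3 leaning toward the loose half. The dead centre is about 0.1 rad before flat; friction is stiff, so it does not snap shut by itself: it stays where it is left. Pressing near the tip takes some 3 to 9 N on the way, then the force rises sharply at the stop
- tin_box: bystander: small dark box, 40x54x24 mm, origin under its centre
- sharpening_bar: bystander: grey whetstone bar, 26x102x21 mm, origin under its centre

How it is judged:
By the outcome, as a careful person would: the job done as asked, in the order asked, and still so for the second after the job is handed in, with the robot touching nothing.
It also fails if it takes over 61 s, if anything falls off the work surface, if the arm or the gripper's body presses on something with over 40 N, if the wrist force passes 120 N, or if a joint passes its speed limit or range.

### The arm

A 6-joint arm with a two-finger parallel gripper is mounted at the origin on a cart in front of the work surface, level with it; the furniture and walls round the work are solid. World frame = base frame: x ahead of the robot, y to its left, z up, the work surface at z = 0. Lengths are in m, angles in rad, forces in N, time in s.
With the tool pointing down it reaches from about 0.3 to 0.85 m from the base axis. Payload 5.4 kg.
Tool frame: the origin (TCP) lies at the very end of the fingers, on their centre line; the grasp point (between the pads) lies 19 mm behind it; z points along the fingers, x is the direction in which the jaws open and shut, and the axes are right-handed (so a half turn about z gives the same grasp; the last joint's range is limited). The gripper opens to 85 mm and grips with 20 to 120 N. Pads are 22 mm wide; open, the fingers measure 114 mm over their backs; the gripper's body (76 mm by 85 mm) begins 54 mm behind the grasp point. The pads swing forward as they close: fully open they stand 13 mm farther back than shut.
Start: joints at [0.907, 0.158, 1.597, -0, 1.386, -0.21], TCP at [0.252, 0.517, 0.231] pointing down, gripper open.
Joint ranges: [-2.91, 2.91], [-0.94, 2.29], [0.18, 2.7], [-1.29, 4.43], [0.17, 2.64], [-3, 3]. Speed limits (rad/s): [2.57, 2.57, 3.14, 3.14, 3.14, 3.14].

### API

Orientations are given as a rotation vector (axis times angle).
In Python, from cell import observe, grab_frame, job_done gives the robot as it stands.
- The arm moves only by the tool apply_moves, never from a script. Its argument "motion" is a list of rows, each an object of numbers: "rx", "ry", "rz": the turn, a rotation vector about the tool's x, y, z in rad; "tx", "ty", "tz": the shift along the tool's x, y, z in mm; "claw": the opening, from 0 (shut) to 1 (fully open). A call has 1 to 8 rows; each row is the pose to reach, as a shift and turn from the pose commanded when the call began, along the tool's axes at that moment; what a row does not reach only later rows make up. A row lasts 1/12 s, in which the tool goes at most 41.7 mm and 7.16 degrees, less where a joint would pass 70% of its speed; a pose out of reach is approached as far as the arm can. A call with a gripper value outside its range is refused whole. The fingers move at their own pace and stop on an object; "newtons" is the grip in N (left out, the last holds). Time passes only in rows, so rows that repeat a pose let the fingers close. It gives the time, the measured TCP pose, the force and the opening at its end, in the units of the state.
- observe(): the state, without advancing time (a new reading comes with each control period).
- grab_frame(name): name is "scene" or "top"; returns a dict with "image" (400x640x3 uint8, red, green, blue), "range_z" (400x640 float32, m along the optical axis (not along the pixel's ray), 0 where there is no reading), "mtx" (3x3 intrinsics, pixels), "rvec" (rotation vector, rad) and "tvec" (3), from world to camera coordinates, as OpenCV has them. Camera axes: x right, y down, z forward; pixel columns grow to the right and rows downward; lengths in m; the calibration is good to about 2 mm. A picture is of the moment at which its call begins.
- job_done(): hands the job in, once; it reports no verdict.
The state is a dict: "time_s": time; "joint_positions": joint angles; "qd": joint speeds; "effort": joint torques, N m; "eef_pos": TCP position; "eef_rot": TCP orientation; "ft_force": force on the tool from outside, world axes, zero at the start; "torque": the same for the moment, N m; "width": finger opening in m.
Only numpy, scipy, OpenCV 4.12 (cv2) and the standard library are available. Lean on these libraries where they do the work, as an engineer would, in place of code of your own. Each camera call takes 0.05 s, during which the arm holds its last target.

## Working session

There is one attempt and no reset: what is moved stays moved. The work goes in short steps, Python scripts to look and compute and a tool call to move; the robot and the scene stay as the last step left them, time stands still between calls to the robot, and variables do not carry over. Pictures are saved under pics/ and viewed, and the job is handed in when it is done.

Besides the shell and the picture viewer there is one more tool, called in YAML: its name, and indented under it one key for each argument. apply_moves: Moves the arm, as the interface text tells. Its arguments: {"type":"object","properties":{"motion":{"type":"array"},"newtons":{"type":"number"}},"required":["motion"]}

```bash
ls; mkdir -p pics; python3 - <<'E'
from cell import observe, grab_frame
import cv2,numpy as np
s=observe();print(s)
for n in("scene","top"):
    f=grab_frame(n)
    cv2.imwrite(f"pics/{n}0.png",f["image"][:,:,::-1]); np.savez(f"{n}0.npz",**f)
    R=cv2.Rodrigues(np.array(f["rvec"]))[0]; print(n,f["mtx"],-R.T@np.array(f["tvec"]).ravel(),R)
E
```

```text
pics
{'time_s': 0.0, 'joint_positions': array([ 9.06904443e-01,  1.59066487e-01,  1.59823418e+00,  1.18223769e-05,
        1.38620855e+00, -2.10112610e-01]), 'qd': array([-0.00058597, -0.00079588,  0.00088648,  0.00042757,  0.00012829,
       -0.0011593 ]), 'effort': array([-1.16734023e-03, -3.95999694e+01, -3.31427586e+01, -3.11990725e-04,
        8.26755655e-03, -2.38135724e-07]), 'eef_pos': array([0.25170249, 0.51631173, 0.23030613]), 'eef_rot': array([ 2.66367152,  1.66445438, -0.00283531]), 'ft_force': array([ 0.03790228,  0.42930466, -0.19522958]), 'torque': array([ 0.03649572,  0.02799997, -0.05781874]), 'width': 0.08531604521762529}
scene [[473.09662109   0.         315.47506399]
 [  0.         473.09662109 194.30921969]
 [  0.           0.           1.        ]] [0.34749857 0.73224465 0.72662443] [[-0.88046931 -0.4739364  -0.0125733 ]
 [-0.33984529  0.64940505 -0.68027808]
 [ 0.33057371 -0.59469099 -0.73284627]]
top [[462.40237112   0.         322.59133237]
 [  0.         462.40237112 195.60882279]
 [  0.           0.           1.        ]] [0.45471573 0.18886429 1.10814255] [[-0.01940217 -0.99980175 -0.00447342]
 [-0.98588844  0.01987588 -0.16621952]
 [ 0.16627548  0.00118528 -0.98607863]]
```

View pics/scene0.png

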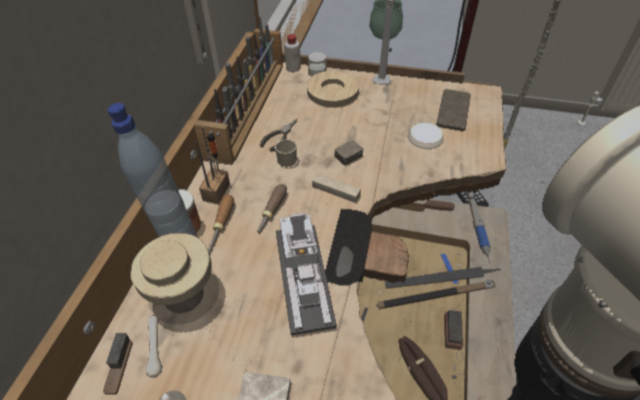

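View pics/top0.png

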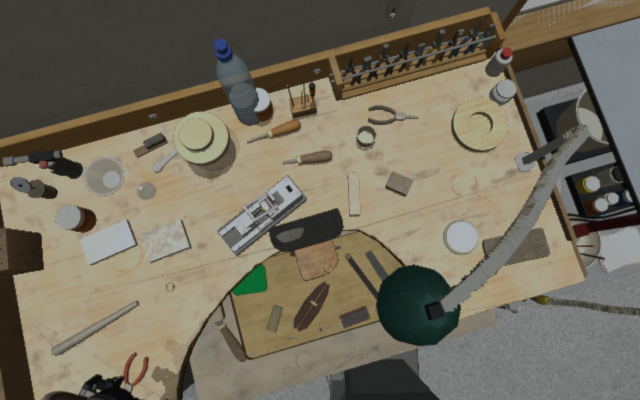

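```bash
cat > h.py <<'E'
import cv2,numpy as np
from cell import observe, grab_frame
def ld(n):
    d=np.load(n+".npz");return {k:d[k] for k in d.files}
def cloud(f):
    z=f["range_z"];K=f["mtx"];v,u=np.mgrid[:400,:640]
    p=np.stack([(u-K[0,2])/K[0,0]*z,(v-K[1,2])/K[1,1]*z,z],-1)
    R=cv2.Rodrigues(np.array(f["rvec"]))[0]
    P=(p-np.array(f["tvec"]).ravel())@R; P[z==0]=np.nan
    return P
def proj(f,pts):
    return cv2.projectPoints(np.array(pts,float).reshape(-1,1,3),np.array(f["rvec"]),np.array(f["tvec"]),f["mtx"],None)[0][:,0]
def crop(f,x,y,w,h,s,name):
    im=f["image"][y:y+h,x:x+w,::-1]; cv2.imwrite("pics/"+name,cv2.resize(im,None,fx=s,fy=s,interpolation=cv2.INTER_CUBIC))
def snap(n,k):
    f=grab_frame(n); np.savez(f"{n}{k}.npz",**f); return f
E
python3 - <<'E'
from h import *
s=ld("scene0");t=ld("top0")
crop(s,260,200,120,140,4.2,"s0c.png");crop(t,205,165,150,100,5,"t0c.png")
for n,f,(x0,x1,y0,y1) in (("s",s,(260,380,200,340)),("t",t,(205,355,165,265))):
    P=cloud(f); z=P[y0:y1,x0:x1,2]
    im=np.clip((z+0.0)/0.16*255,0,255);im=np.nan_to_num(im).astype(np.uint8)
    cv2.imwrite(f"pics/{n}0z.png",cv2.resize(cv2.applyColorMap(im,cv2.COLORMAP_JET),None,fx=4,fy=4,interpolation=cv2.INTER_NEAREST))
E
```

```text
(no output)
```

View pics/s0c.png

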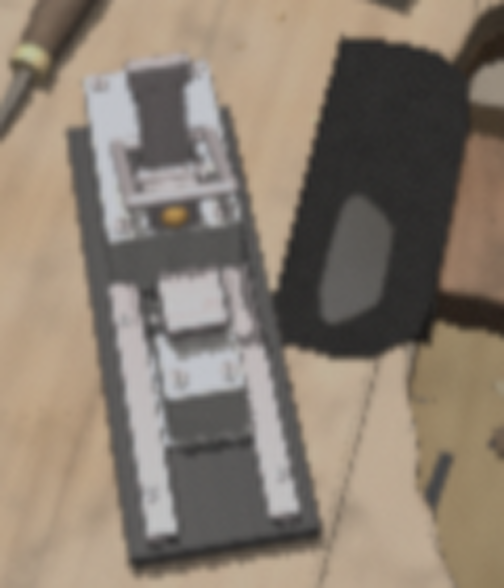

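View pics/t0c.png

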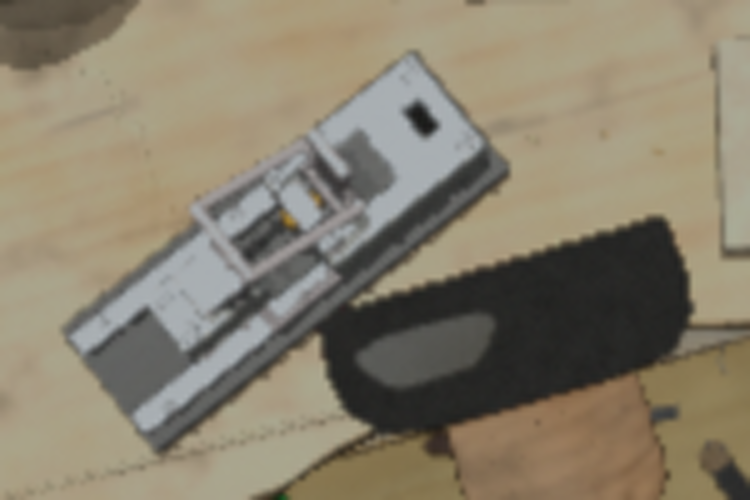

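View pics/s0z.png

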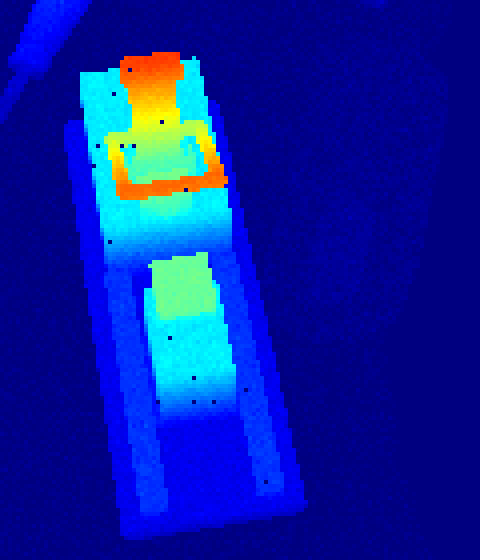

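View pics/t0z.png

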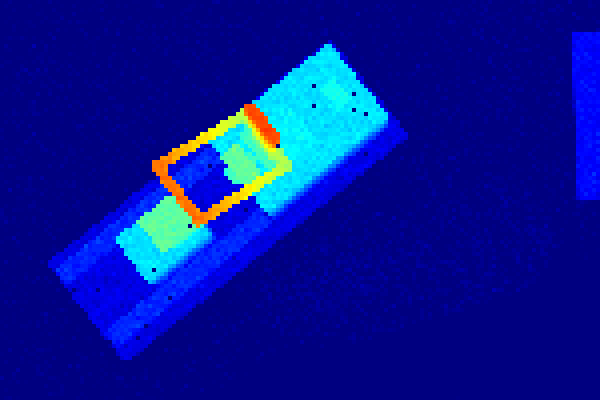

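```bash
python3 - <<'E'
from h import *
for n,(x0,x1,y0,y1) in (("scene0",(270,345,205,340)),("top0",(210,312,170,260))):
    f=ld(n);P=cloud(f)[y0:y1,x0:x1].reshape(-1,3)
    b=np.median(P[(np.abs(P[:,2])<.008)][:,2]); print(n,"bench z",b)
    h=np.histogram(P[:,2]*1e3,bins=np.arange(8,130,2));print([(int(e),int(c)) for c,e in zip(h[0],h[1])])
    for lo,hi in((.010,.14),(.050,.0625)):
        q=P[(P[:,2]>lo)&(P[:,2]<hi)]
        r=cv2.minAreaRect((q[:,:2]*1000).astype(np.float32));print(lo,r,np.round(cv2.boxPoints(r)).tolist())
E
```

```text
scene0 bench z 0.0013263415802677965
[(8, 15), (10, 25), (12, 45), (14, 201), (16, 833), (18, 549), (20, 93), (22, 59), (24, 86), (26, 434), (28, 345), (30, 65), (32, 30), (34, 33), (36, 42), (38, 35), (40, 36), (42, 40), (44, 40), (46, 28), (48, 42), (50, 35), (52, 34), (54, 100), (56, 416), (58, 330), (60, 60), (62, 14), (64, 11), (66, 13), (68, 17), (70, 45), (72, 45), (74, 79), (76, 163), (78, 37), (80, 10), (82, 10), (84, 18), (86, 20), (88, 31), (90, 11), (92, 15), (94, 15), (96, 18), (98, 12), (100, 20), (102, 11), (104, 14), (106, 14), (108, 21), (110, 12), (112, 17), (114, 22), (116, 12), (118, 17), (120, 44), (122, 62), (124, 44), (126, 13)]
0.01 ((616.8915405273438, 310.3109130859375), (80.80020904541016, 284.2289733886719), 39.4540901184082) [[495.0, 394.0], [676.0, 175.0], [738.0, 226.0], [558.0, 446.0]]
0.05 ((607.68505859375, 320.6661682128906), (56.06120681762695, 169.06777954101562), 38.02935028076172) [[534.0, 370.0], [638.0, 237.0], [682.0, 271.0], [578.0, 405.0]]
top0 bench z -0.0005313180604048459
[(8, 7), (10, 38), (12, 157), (14, 320), (16, 312), (18, 111), (20
[... 175 characters left out ...]
(56, 283), (58, 128), (60, 46), (62, 23), (64, 6), (66, 7), (68, 19), (70, 22), (72, 45), (74, 64), (76, 51), (78, 8), (80, 4), (82, 4), (84, 5), (86, 8), (88, 13), (90, 10), (92, 9), (94, 12), (96, 9), (98, 13), (100, 5), (102, 4), (104, 12), (106, 9), (108, 9), (110, 10), (112, 13), (114, 5), (116, 6), (118, 15), (120, 29), (122, 22), (124, 7), (126, 10)]
0.01 ((597.1961669921875, 336.0920715332031), (76.83184051513672, 214.74899291992188), 37.9673957824707) [[501.0, 397.0], [633.0, 228.0], [694.0, 275.0], [561.0, 444.0]]
0.05 ((608.682861328125, 321.16680908203125), (56.73782730102539, 167.27597045898438), 38.20894241333008) [[535.0, 369.0], [638.0, 238.0], [683.0, 273.0], [579.0, 404.0]]
```

```bash
cat >> h.py <<'E'
YAW=np.radians(128.05); O=np.array([.6049,.3262,-.0038])
MX=np.array([np.cos(YAW),np.sin(YAW),0]);MY=np.array([-np.sin(YAW),np.cos(YAW),0]);M=np.stack([MX,MY,[0,0,1]])
def tom(p): return (np.asarray(p)-O)@M.T*1000
def fromm(q): return np.asarray(q)/1000@M+O
def st():
    s=observe(); R=cv2.Rodrigues(np.array(s["eef_rot"]))[0]
    print("t %.2f"%s["time_s"],"tcp(mould)",np.round(tom(s["eef_pos"]),1),"w",round(s["width"]*1000,1))
    print("F(mould)",np.round(M@s["ft_force"],2),"tool axes in mould:\n",np.round(M@R,3).T.tolist()); return s
E
python3 - <<'E'
from h import *
st()
for n,(x0,x1,y0,y1) in (("scene0",(270,345,205,340)),("top0",(210,312,170,260))):
    f=ld(n);P=tom(cloud(f)[y0:y1,x0:x1].reshape(-1,3))
    print(n)
    for nm,lo,hi,xa,xb in (("deck",17,23,-200,200),("rails",28,33,-95,125),("fix",57,63,-95,5),("loosetop",57,63,20,100),("keeper",75,82,20,90),("house",76,83,-30,5),("loopbar",118,135,0,80),("levertip",118,140,-80,0)):
        q=P[(P[:,2]>lo)&(P[:,2]<hi)&(P[:,0]>xa)&(P[:,0]<xb)]
        if len(q): print(nm,len(q),"min",np.round(np.percentile(q,2,axis=0),1),"max",np.round(np.percentile(q,98,axis=0),1),"med",np.round(np.median(q,0),1))
    q=P[(P[:,2]>84)&(P[:,0]>-80)&(P[:,0]<100)]
    for zz in range(84,132,5):
        a=q[(q[:,2]>=zz)&(q[:,2]<zz+5)]
        l=a[np.abs(a[:,1])<13];w=a[np.abs(a[:,1])>15]
        print(zz,"mid x",np.round(np.percentile(l[:,0],[5,50,95]),1) if len(l) else 0,"wire x",np.round(np.percentile(w[:,0],[5,50,95]),1) if len(w) else 0,np.round([w[:,1].min(),w[:,1].max()],1) if len(w) else 0)
E
```

```text
t 0.10 tcp(mould) [367.4 160.9 234.2] w 85.5
F(mould) [ 0.32 -0.34  0.4 ] tool axes in mould:
 [[0.438, -0.899, -0.002], [-0.899, -0.438, -0.0], [-0.0, 0.002, -1.0]]
scene0
deck 1491 min [-134.6  -36.5   18.1] max [120.4  38.6  22.9] med [79.2 -6.4 21.2]
rails 788 min [  0.4 -27.8  28.5] max [117.1  30.3  32.9] med [ 65.3 -14.3  31.4]
fix 501 min [-86.4 -26.5  57.8] max [ 1.3 28.6 62.9] med [-45.9 -11.2  61.2]
loosetop 279 min [ 37.5 -14.1  58.1] max [78.2 16.9 62.8] med [64.4  0.1 61.2]
keeper 208 min [ 33.3 -10.1  77.2] max [59.8 13.  81.9] med [47.6  1.3 80.4]
house 96 min [-23.1  -9.5  76. ] max [ 1.7 14.6 82.6] med [-16.3   1.3  78.8]
loopbar 126 min [ 15.7 -19.9 118.6] max [ 33.8  22.  128.8] med [ 30.9   0.2 126.6]
levertip 139 min [-31.2 -10.9 118.7] max [-24.3  13.8 135.9] med [-26.3   1.1 129.2]
84 mid x [-22.8 -20.7 -19.2] wire x 0 0
89 mid x [-26.4 -22.2 -19.9] wire x [-27.3 -23.9 -22.2] [-20.5  22.8]
94 mid x [-23.2 -22.  -20.4] wire x [-22.6 -17.5 -14.2] [-19.5  21.9]
99 mid x [-24.6 -22.7 -20.8] wire x [-14.3  -9.6  -5.9] [-20.5  21.3]
104 mid x [-24.5 -23.2 -21.9] wir
[... 990 characters left out ...]
[-29.    0.5 132.4]
84 mid x [-28.9 -21.2  -8.4] wire x [-28.  -25.5 -22.2] [-17.4  21.6]
89 mid x [-26.9 -23.6 -22. ] wire x [-27.3 -23.  -18.9] [-21.   21.7]
94 mid x [-23.5 -22.9 -22.6] wire x [-19.8 -14.4  -6.4] [-21.5  21.6]
99 mid x [-25.2 -23.9 -23.3] wire x [-14.1  -7.7   0.1] [-22.2  21.2]
104 mid x [-24.2 -24.2 -24.2] wire x [-4.  -0.6  5.8] [-19.5  21.3]
109 mid x [-25.2 -25.  -24.6] wire x [ 2.4  7.4 11.8] [-21.9  21.9]
114 mid x [-25.4 -25.1 -24.8] wire x [10.5 15.2 19.8] [-22.4  22.2]
119 mid x [28.7 31.9 32.3] wire x [19.4 23.6 30.7] [-21.3  21.7]
124 mid x [-26.5  28.1  31.3] wire x [23.5 28.4 31.6] [-21.5  20.7]
129 mid x [-32.3 -29.3 -26.8] wire x [30.6 30.6 30.6] [17. 17.]
```

apply_moves:
  motion:
    - {"tx": 41,"ty": 284,"tz": 84,"rz": 0.453,"claw": 0}
    - {"tx": 41,"ty": 284,"tz": 84,"rz": 0.453,"claw": 0}
    - {"tx": 41,"ty": 284,"tz": 84,"rz": 0.453,"claw": 0}
    - {"tx": 41,"ty": 284,"tz": 84,"rz": 0.453,"claw": 0}
    - {"tx": 41,"ty": 284,"tz": 84,"rz": 0.453,"claw": 0}
    - {"tx": 41,"ty": 284,"tz": 84,"rz": 0.453,"claw": 0}
    - {"tx": 41,"ty": 284,"tz": 84,"rz": 0.453,"claw": 0}
    - {"tx": 41,"ty": 284,"tz": 84,"rz": 0.453,"claw": 0}

```text
$.motion[0]: bad value
```

```bash
python3 -c "
from h import *
st()"
```

```text
t 0.10 tcp(mould) [367.4 160.9 234.2] w 85.5
F(mould) [ 0.32 -0.34  0.4 ] tool axes in mould:
 [[0.438, -0.899, -0.002], [-0.899, -0.438, -0.0], [-0.0, 0.002, -1.0]]
```

apply_moves:
  motion:
    - {"rx": 0,"ry": 0,"rz": 0.453,"tx": 41,"ty": 284,"tz": 84,"claw": 0}
    - {"rx": 0,"ry": 0,"rz": 0.453,"tx": 41,"ty": 284,"tz": 84,"claw": 0}
    - {"rx": 0,"ry": 0,"rz": 0.453,"tx": 41,"ty": 284,"tz": 84,"claw": 0}
    - {"rx": 0,"ry": 0,"rz": 0.453,"tx": 41,"ty": 284,"tz": 84,"claw": 0}
    - {"rx": 0,"ry": 0,"rz": 0.453,"tx": 41,"ty": 284,"tz": 84,"claw": 0}
    - {"rx": 0,"ry": 0,"rz": 0.453,"tx": 41,"ty": 284,"tz": 84,"claw": 0}
    - {"rx": 0,"ry": 0,"rz": 0.453,"tx": 41,"ty": 284,"tz": 84,"claw": 0}
    - {"rx": 0,"ry": 0,"rz": 0.453,"tx": 41,"ty": 284,"tz": 84,"claw": 0}

```text
time_s: 0.77
eef_pos: [0.5295, 0.425, 0.1437]
eef_rot: [2.97, 1.016, -0.004]
ft_force: [-0.1, 0.8, -0.4]
width: -0.0
```

```bash
python3 -c "
from h import *
st()"
```

```text
t 0.77 tcp(mould) [124.2  -1.5 147.5] w -0.0
F(mould) [ 0.69 -0.47 -0.39] tool axes in mould:
 [[-0.005, -1.0, -0.003], [-1.0, 0.005, 0.002], [-0.002, 0.003, -1.0]]
```

apply_moves:
  motion:
    - {"rx": -0.6,"ry": 0,"rz": 0,"tx": -2,"ty": 10,"tz": 30,"claw": 0}
    - {"rx": -0.6,"ry": 0,"rz": 0,"tx": -2,"ty": 10,"tz": 60,"claw": 0}
    - {"rx": -0.6,"ry": 0,"rz": 0,"tx": -2,"ty": 10,"tz": 80,"claw": 0}
    - {"rx": -0.6,"ry": 0,"rz": 0,"tx": -2,"ty": 10,"tz": 95,"claw": 0}
    - {"rx": -0.6,"ry": 0,"rz": 0,"tx": -2,"ty": 15,"tz": 107,"claw": 0}
    - {"rx": -0.6,"ry": 0,"rz": 0,"tx": -2,"ty": 20,"tz": 107,"claw": 0}
    - {"rx": -0.6,"ry": 0,"rz": 0,"tx": -2,"ty": 20,"tz": 107,"claw": 0}

```text
time_s: 1.35
eef_pos: [0.5344, 0.4115, 0.0379]
eef_rot: [2.421, 0.839, 0.252]
ft_force: [0.8, -0.8, 0.8]
width: 0.0
```

```bash
python3 -c "
from h import *
st(); f=snap('scene',1);crop(f,230,170,160,160,4,'s1.png');st()"
```

```text
t 1.35 tcp(mould) [110.6   3.   41.7] w 0.0
F(mould) [-1.1  -0.19  0.8 ] tool axes in mould:
 [[0.001, -1.0, -0.005], [-0.826, -0.004, 0.564], [-0.564, 0.004, -0.826]]
t 1.40 tcp(mould) [109.8   1.3  44.2] w -0.2
F(mould) [-0.62  0.06  1.1 ] tool axes in mould:
 [[-0.0, -1.0, -0.001], [-0.826, -0.0, 0.563], [-0.563, 0.001, -0.826]]
```

View pics/s1.png

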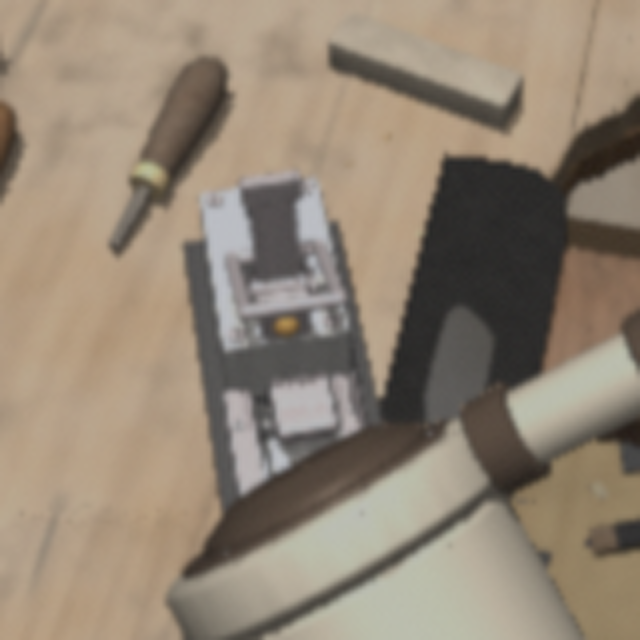

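apply_moves:
  motion:
    - {"rx": 0,"ry": 0,"rz": 0,"tx": 1,"ty": 4,"tz": 2.7,"claw": 0}
    - {"rx": 0,"ry": 0,"rz": 0,"tx": 1,"ty": 8,"tz": 5.4,"claw": 0}
    - {"rx": 0,"ry": 0,"rz": 0,"tx": 1,"ty": 12,"tz": 8.2,"claw": 0}
    - {"rx": 0,"ry": 0,"rz": 0,"tx": 1,"ty": 14,"tz": 9.5,"claw": 0}
    - {"rx": 0,"ry": 0,"rz": 0,"tx": 1,"ty": 15,"tz": 10.2,"claw": 0}
    - {"rx": 0,"ry": 0,"rz": 0,"tx": 1,"ty": 15,"tz": 10.2,"claw": 0}

```text
time_s: 1.9
eef_pos: [0.5485, 0.3979, 0.0408]
eef_rot: [2.423, 0.834, 0.258]
ft_force: [-0.4, 0.4, -0.1]
width: 0.0001
```

```bash
python3 -c "
from h import *
st()"
```

```text
t 1.90 tcp(mould) [91.2  0.2 44.6] w 0.1
F(mould) [ 0.58  0.1  -0.08] tool axes in mould:
 [[-0.001, -1.0, 0.001], [-0.825, 0.001, 0.564], [-0.564, 0.0, -0.825]]
```

apply_moves:
  motion:
    - {"rx": 0,"ry": 0,"rz": 0,"tx": 0,"ty": 1.2,"tz": 0.8,"claw": 0}
    - {"rx": 0,"ry": 0,"rz": 0,"tx": 0,"ty": 2.4,"tz": 1.6,"claw": 0}
    - {"rx": 0,"ry": 0,"rz": 0,"tx": 0,"ty": 3.6,"tz": 2.4,"claw": 0}
    - {"rx": 0,"ry": 0,"rz": 0,"tx": 0,"ty": 4.8,"tz": 3.2,"claw": 0}
    - {"rx": 0,"ry": 0,"rz": 0,"tx": 0,"ty": 6,"tz": 4,"claw": 0}
    - {"rx": 0,"ry": 0,"rz": 0,"tx": 0,"ty": 7.2,"tz": 4.8,"claw": 0}
    - {"rx": 0,"ry": 0,"rz": 0,"tx": 0,"ty": 8.4,"tz": 5.7,"claw": 0}
    - {"rx": 0,"ry": 0,"rz": 0,"tx": 0,"ty": 9.6,"tz": 6.5,"claw": 0}

```text
time_s: 2.57
eef_pos: [0.5552, 0.3893, 0.0404]
eef_rot: [2.422, 0.835, 0.258]
ft_force: [-0.7, -0.3, -0.8]
width: -0.0
```

```bash
python3 -c "
from h import *
st()"
```

```text
t 2.57 tcp(mould) [80.3  0.2 44.2] w -0.0
F(mould) [ 0.13  0.73 -0.78] tool axes in mould:
 [[-0.0, -1.0, -0.0], [-0.825, 0.0, 0.565], [-0.565, 0.0, -0.825]]
```

apply_moves:
  motion:
    - {"rx": 0,"ry": 0,"rz": 0,"tx": 0,"ty": 1,"tz": 0.7,"claw": 0}
    - {"rx": 0,"ry": 0,"rz": 0,"tx": 0,"ty": 2,"tz": 1.4,"claw": 0}
    - {"rx": 0,"ry": 0,"rz": 0,"tx": 0,"ty": 3,"tz": 2,"claw": 0}
    - {"rx": 0,"ry": 0,"rz": 0,"tx": 0,"ty": 4,"tz": 2.7,"claw": 0}
    - {"rx": 0,"ry": 0,"rz": 0,"tx": 0,"ty": 5,"tz": 3.4,"claw": 0}
    - {"rx": 0,"ry": 0,"rz": 0,"tx": 0,"ty": 6,"tz": 4.1,"claw": 0}

```text
time_s: 3.07
eef_pos: [0.5597, 0.3836, 0.0404]
eef_rot: [2.422, 0.835, 0.258]
ft_force: [-0.0, 0.5, -0.6]
width: -0.0001
```

```bash
python3 -c "
from h import *
st(); f=snap('top',2);crop(f,205,165,150,100,5,'t2.png')"
```

```text
t 3.07 tcp(mould) [73.   0.2 44.2] w -0.1
F(mould) [ 0.44 -0.29 -0.6 ] tool axes in mould:
 [[-0.0, -1.0, 0.0], [-0.825, 0.0, 0.565], [-0.565, 0.0, -0.825]]
```

View pics/t2.png

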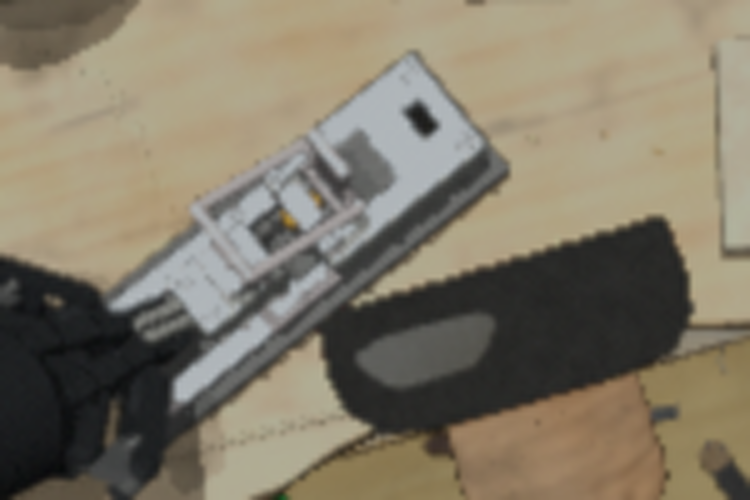

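```bash
cat >> h.py <<'E'
def feat(f):
    P=tom(cloud(f)[165:265,205:320].reshape(-1,3))
    for nm,lo,hi,xa,xb,ya in (("loosetop",56,64,15,85,13),("keeper",74.5,83,8,90,10.5),("house",76,83,-30,5,10.5)):
        q=P[(P[:,2]>lo)&(P[:,2]<hi)&(P[:,0]>xa)&(P[:,0]<xb)&(abs(P[:,1])<ya)]
        if len(q): print(nm,len(q),"x",np.round(np.percentile(q[:,0],[2,50,98]),1),"z",np.round(np.median(q[:,2]),1))
E
python3 -c "
from h import *
feat(ld('top0'));feat(ld('top2'))"
```

```text
loosetop 89 x [38.9 66.8 76.3] z 59.7
keeper 97 x [35.  47.  58.3] z 78.9
house 56 x [-20.5  -6.7  -0.2] z 79.1
loosetop 129 x [29.9 58.5 78. ] z 60.6
keeper 102 x [20.1 39.6 85.9] z 78.4
house 51 x [-19.1  -5.8   0.2] z 80.0
```

apply_moves:
  motion:
    - {"rx": 0,"ry": 0,"rz": 0,"tx": 0,"ty": 1.2,"tz": 0.8,"claw": 0}
    - {"rx": 0,"ry": 0,"rz": 0,"tx": 0,"ty": 2.4,"tz": 1.6,"claw": 0}
    - {"rx": 0,"ry": 0,"rz": 0,"tx": 0,"ty": 3.6,"tz": 2.4,"claw": 0}
    - {"rx": 0,"ry": 0,"rz": 0,"tx": 0,"ty": 4.8,"tz": 3.2,"claw": 0}
    - {"rx": 0,"ry": 0,"rz": 0,"tx": 0,"ty": 6,"tz": 4,"claw": 0}
    - {"rx": 0,"ry": 0,"rz": 0,"tx": 0,"ty": 7.2,"tz": 4.8,"claw": 0}
    - {"rx": 0,"ry": 0,"rz": 0,"tx": 0,"ty": 8.4,"tz": 5.7,"claw": 0}
    - {"rx": 0,"ry": 0,"rz": 0,"tx": 0,"ty": 9.6,"tz": 6.5,"claw": 0}

```text
time_s: 3.78
eef_pos: [0.5669, 0.3744, 0.0405]
eef_rot: [2.422, 0.835, 0.258]
ft_force: [0.2, -0.2, 0.4]
width: 0.0003
```

```bash
python3 -c "
from h import *
st(); feat(snap('top',3));st()"
```

```text
t 3.78 tcp(mould) [61.3  0.2 44.3] w 0.3
F(mould) [-0.32 -0.03  0.37] tool axes in mould:
 [[-0.0, -1.0, -0.0], [-0.825, 0.0, 0.565], [-0.565, 0.0, -0.825]]
loosetop 115 x [29.  46.6 70.8] z 60.1
keeper 96 x [ 8.8 21.1 80.3] z 78.6
house 60 x [-20.9  -6.7   1.6] z 79.3
t 3.83 tcp(mould) [61.   0.2 44.3] w 0.0
F(mould) [-0.75 -0.37 -0.2 ] tool axes in mould:
 [[-0.0, -1.0, -0.0], [-0.825, 0.0, 0.565], [-0.565, 0.0, -0.825]]
```

apply_moves:
  motion:
    - {"rx": 0,"ry": 0,"rz": 0,"tx": 0,"ty": 0.3,"tz": 0.2,"claw": 0}
    - {"rx": 0,"ry": 0,"rz": 0,"tx": 0,"ty": 0.6,"tz": 0.4,"claw": 0}
    - {"rx": 0,"ry": 0,"rz": 0,"tx": 0,"ty": 0.6,"tz": 0.4,"claw": 0}

```text
time_s: 4.08
eef_pos: [0.5673, 0.3739, 0.0405]
eef_rot: [2.422, 0.835, 0.258]
ft_force: [0.9, -0.2, -0.4]
width: 0.0004
```

```bash
python3 -c "
from h import *
st()"
```

```text
t 4.08 tcp(mould) [60.8  0.2 44.3] w 0.4
F(mould) [-0.71 -0.62 -0.44] tool axes in mould:
 [[-0.0, -1.0, 0.0], [-0.825, 0.0, 0.565], [-0.565, 0.0, -0.825]]
```

```bash
python3 -c "
from h import *
crop(ld('top3'),205,165,150,100,5,'t3.png')"
```

```text
(no output)
```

View pics/t3.png

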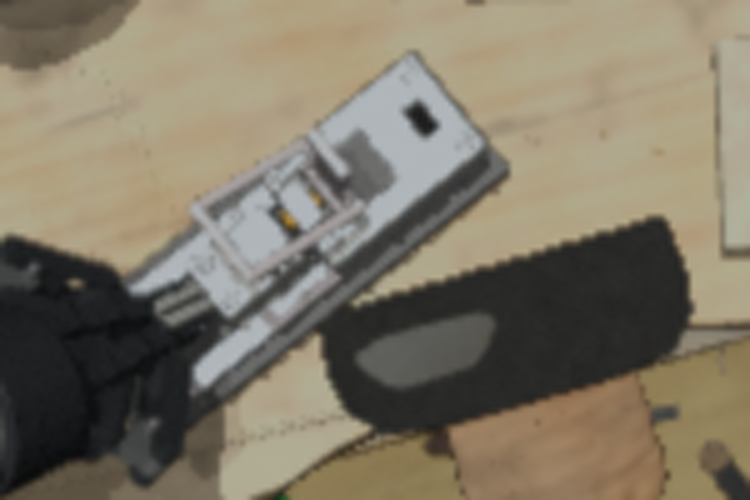

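apply_moves:
  motion:
    - {"rx": 0,"ry": 0,"rz": 0,"tx": 0,"ty": 0.3,"tz": 0.2,"claw": 0}
    - {"rx": 0,"ry": 0,"rz": 0,"tx": 0,"ty": 0.6,"tz": 0.4,"claw": 0}
    - {"rx": 0,"ry": 0,"rz": 0,"tx": 0,"ty": 0.8,"tz": 0.6,"claw": 0}
    - {"rx": 0,"ry": 0,"rz": 0,"tx": 0,"ty": 0.8,"tz": 0.6,"claw": 0}

```text
time_s: 4.42
eef_pos: [0.5679, 0.3732, 0.0405]
eef_rot: [2.422, 0.835, 0.259]
ft_force: [-0.4, -0.0, 0.5]
width: -0.0001
```

```bash
python3 -c "
from h import *
st()"
```

```text
t 4.42 tcp(mould) [59.8  0.2 44.3] w -0.1
F(mould) [0.24 0.34 0.51] tool axes in mould:
 [[-0.0, -1.0, 0.0], [-0.825, 0.0, 0.565], [-0.565, -0.0, -0.825]]
```

apply_moves:
  motion:
    - {"rx": 0,"ry": 0,"rz": 0,"tx": 0,"ty": 0.4,"tz": 0.3,"claw": 0}
    - {"rx": 0,"ry": 0,"rz": 0,"tx": 0,"ty": 0.8,"tz": 0.6,"claw": 0}
    - {"rx": 0,"ry": 0,"rz": 0,"tx": 0,"ty": 1.2,"tz": 0.8,"claw": 0}
    - {"rx": 0,"ry": 0,"rz": 0,"tx": 0,"ty": 1.2,"tz": 0.8,"claw": 0}

```text
time_s: 4.75
eef_pos: [0.5687, 0.3721, 0.0405]
eef_rot: [2.423, 0.835, 0.258]
ft_force: [-0.5, 0.3, -0.2]
width: 0.0003
```

```bash
python3 -c "
from h import *
st()"
```

```text
t 4.75 tcp(mould) [58.4  0.2 44.3] w 0.3
F(mould) [ 0.52  0.19 -0.21] tool axes in mould:
 [[-0.0, -1.0, 0.0], [-0.825, 0.0, 0.564], [-0.564, -0.0, -0.825]]
```

apply_moves:
  motion:
    - {"rx": 0,"ry": 0,"rz": 0,"tx": 0,"ty": 0.4,"tz": 0.3,"claw": 0}
    - {"rx": 0,"ry": 0,"rz": 0,"tx": 0,"ty": 0.8,"tz": 0.6,"claw": 0}
    - {"rx": 0,"ry": 0,"rz": 0,"tx": 0,"ty": 0.8,"tz": 0.6,"claw": 0}

```text
time_s: 5.0
eef_pos: [0.5692, 0.3717, 0.0404]
eef_rot: [2.423, 0.835, 0.259]
ft_force: [-2.5, 2.8, 0.7]
width: 0.0002
```

```bash
python3 -c "
from h import *
st()"
```

```text
t 5.00 tcp(mould) [57.9  0.1 44.2] w 0.2
F(mould) [3.71 0.28 0.71] tool axes in mould:
 [[0.0, -1.0, 0.0], [-0.826, 0.0, 0.564], [-0.564, -0.0, -0.826]]
```

apply_moves:
  motion:
    - {"rx": 0,"ry": 0,"rz": 0,"tx": 0,"ty": 0.2,"tz": 0.15,"claw": 0}
    - {"rx": 0,"ry": 0,"rz": 0,"tx": 0,"ty": 0.4,"tz": 0.3,"claw": 0}
    - {"rx": 0,"ry": 0,"rz": 0,"tx": 0,"ty": 0.4,"tz": 0.3,"claw": 0}

```text
time_s: 5.25
eef_pos: [0.5694, 0.3715, 0.0404]
eef_rot: [2.423, 0.836, 0.259]
ft_force: [-4.0, 5.4, 0.7]
width: 0.0001
```

```bash
python3 -c "
from h import *
st()"
```

```text
t 5.25 tcp(mould) [57.6  0.  44.2] w 0.1
F(mould) [ 6.75 -0.16  0.72] tool axes in mould:
 [[0.0, -1.0, 0.001], [-0.826, 0.0, 0.564], [-0.564, -0.001, -0.826]]
```

apply_moves:
  motion:
    - {"rx": 0,"ry": 0,"rz": 0,"tx": 0,"ty": 0.15,"tz": 0.1,"claw": 0}
    - {"rx": 0,"ry": 0,"rz": 0,"tx": 0,"ty": 0.15,"tz": 0.1,"claw": 0}
    - {"rx": 0,"ry": 0,"rz": 0,"tx": 0,"ty": 0.15,"tz": 0.1,"claw": 0}

```text
time_s: 5.5
eef_pos: [0.5694, 0.3715, 0.0404]
eef_rot: [2.423, 0.836, 0.259]
ft_force: [-3.2, 5.2, 2.6]
width: 0.0004
```

```bash
python3 -c "
from h import *
st()"
```

```text
t 5.50 tcp(mould) [57.5  0.  44.2] w 0.4
F(mould) [ 6.06 -0.68  2.62] tool axes in mould:
 [[0.0, -1.0, 0.001], [-0.826, 0.0, 0.564], [-0.564, -0.001, -0.826]]
```

apply_moves:
  motion:
    - {"rx": 0,"ry": 0,"rz": 0,"tx": 0,"ty": 0.2,"tz": 0.1,"claw": 0}
    - {"rx": 0,"ry": 0,"rz": 0,"tx": 0,"ty": 0.2,"tz": 0.1,"claw": 0}

```text
time_s: 5.67
eef_pos: [0.5695, 0.3714, 0.0404]
eef_rot: [2.424, 0.836, 0.259]
ft_force: [-3.5, 4.0, 1.7]
width: -0.0003
```

```bash
python3 -c "
from h import *
st()"
```

```text
t 5.67 tcp(mould) [57.4  0.  44.2] w -0.3
F(mould) [5.3  0.27 1.71] tool axes in mould:
 [[0.0, -1.0, 0.001], [-0.826, 0.0, 0.564], [-0.564, -0.001, -0.826]]
```

apply_moves:
  motion:
    - {"rx": 0,"ry": 0,"rz": 0,"tx": 0,"ty": 0.25,"tz": 0.2,"claw": 0}
    - {"rx": 0,"ry": 0,"rz": 0,"tx": 0,"ty": 0.25,"tz": 0.2,"claw": 0}

```text
time_s: 5.83
eef_pos: [0.5696, 0.3713, 0.0404]
eef_rot: [2.424, 0.836, 0.259]
ft_force: [-5.0, 6.9, 2.4]
width: -0.0001
```

```bash
python3 -c "
from h import *
st()"
```

```text
t 5.83 tcp(mould) [57.3 -0.  44.2] w -0.1
F(mould) [ 8.49 -0.31  2.44] tool axes in mould:
 [[0.001, -1.0, 0.001], [-0.826, 0.0, 0.563], [-0.563, -0.001, -0.826]]
```

apply_moves:
  motion:
    - {"rx": 0,"ry": 0,"rz": 0,"tx": 0,"ty": 0,"tz": 0,"claw": 0}

```text
time_s: 5.92
eef_pos: [0.5696, 0.3713, 0.0404]
eef_rot: [2.424, 0.836, 0.259]
ft_force: [-5.2, 5.2, 2.9]
width: 0.0003
```

```bash
python3 -c "
from h import *
st()"
```

```text
t 5.92 tcp(mould) [57.3 -0.  44.2] w 0.3
F(mould) [7.35 0.89 2.87] tool axes in mould:
 [[0.001, -1.0, 0.001], [-0.826, 0.0, 0.563], [-0.563, -0.001, -0.826]]
```

apply_moves:
  motion:
    - {"rx": 0,"ry": 0,"rz": 0,"tx": 0,"ty": -3,"tz": -2,"claw": 0}
    - {"rx": 0,"ry": 0,"rz": 0,"tx": 0,"ty": -20,"tz": -13.5,"claw": 0}
    - {"rx": 0,"ry": 0,"rz": 0,"tx": 0,"ty": -33,"tz": -22.5,"claw": 0}
    - {"rx": 0,"ry": 0,"rz": 0,"tx": 0,"ty": -15,"tz": -55,"claw": 0}
    - {"rx": 0.12,"ry": 0,"rz": 0,"tx": 0,"ty": 7,"tz": -85,"claw": 0}
    - {"rx": 0.24,"ry": 0,"rz": 0,"tx": 0,"ty": 30,"tz": -115,"claw": 0.5}
    - {"rx": 0.36,"ry": 0,"rz": 0,"tx": 0,"ty": 46,"tz": -138,"claw": 1}
    - {"rx": 0.48,"ry": 0,"rz": 0,"tx": 0,"ty": 46,"tz": -138,"claw": 1}

```text
time_s: 6.58
eef_pos: [0.5493, 0.4048, 0.1911]
eef_rot: [2.868, 0.991, 0.082]
ft_force: [-0.4, 1.0, 0.4]
width: 0.0357
```

apply_moves:
  motion:
    - {"rx": 0.12,"ry": 0,"rz": 0,"tx": 0,"ty": 0,"tz": 0,"claw": 1}
    - {"rx": 0.12,"ry": 0,"rz": 0,"tx": 0,"ty": 0,"tz": 0,"claw": 1}
    - {"rx": 0.12,"ry": 0,"rz": 0,"tx": 0,"ty": 0,"tz": 0,"claw": 1}

```text
time_s: 6.83
eef_pos: [0.5461, 0.4002, 0.1798]
eef_rot: [2.969, 1.019, -0.001]
ft_force: [-0.8, 0.4, 0.8]
width: 0.0723
```

```bash
python3 -c "
from h import *
st(); f=snap('top',4);feat(f);crop(f,205,165,150,100,5,'t4.png');f=snap('scene',4);crop(f,230,170,160,160,4,'s4.png')
P=tom(cloud(f)[200:340,270:345].reshape(-1,3))
for f in (f,ld('top4')):
  P=tom(cloud(f).reshape(-1,3))
  q=P[(P[:,2]>118)&(P[:,2]<130)&(P[:,0]>12)&(P[:,0]<45)&(abs(P[:,1])<25)];print(len(q),np.percentile(q,[2,50,98],axis=0))
st()"
```

```text
t 6.83 tcp(mould) [ 94.5   0.7 183.6] w 72.3
F(mould) [0.81 0.42 0.83] tool axes in mould:
 [[-0.003, -1.0, -0.001], [-1.0, 0.003, 0.002], [-0.002, 0.001, -1.0]]
loosetop 70 x [25.1 41.5 49.3] z 60.0
keeper 72 x [ 8.7 17.5 27.6] z 78.7
house 52 x [-20.4  -6.7   0.5] z 79.3
125 [[ 1.57189649e+01 -1.99151735e+01  1.19033152e+02]
 [ 3.07158939e+01  1.00021143e-01  1.26389705e+02]
 [ 3.34655169e+01  2.21566542e+01  1.29297080e+02]]
82 [[ 15.86637233 -20.7100164  118.40210561]
 [ 27.87002541  -0.76092044 124.13414578]
 [ 32.06360423  21.68802205 129.41145397]]
t 6.93 tcp(mould) [ 97.1   1.  182.8] w 84.8
F(mould) [0.53 0.37 0.6 ] tool axes in mould:
 [[0.001, -1.0, -0.003], [-1.0, -0.001, 0.002], [-0.002, 0.003, -1.0]]
```

View pics/t4.png

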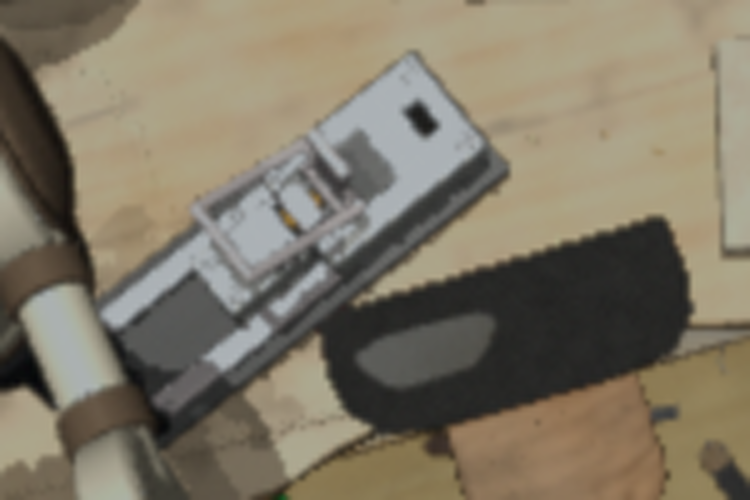

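View pics/s4.png

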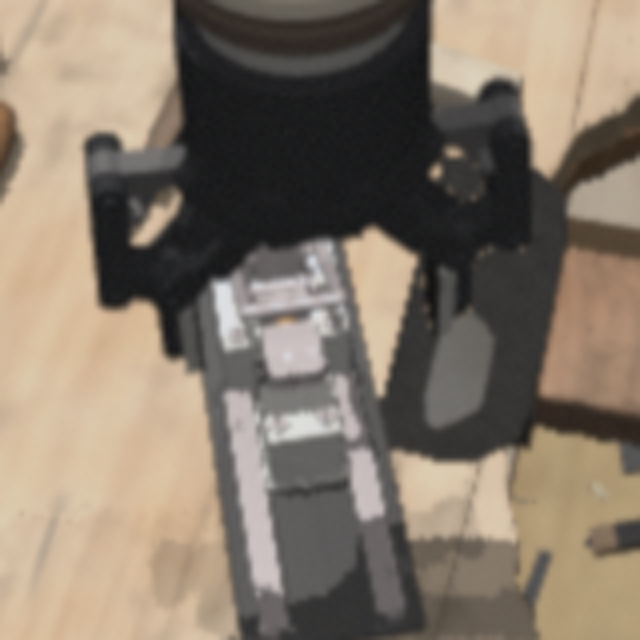

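apply_moves:
  motion:
    - {"rx": 0,"ry": 0,"rz": 0,"tx": 0.7,"ty": 35,"tz": 10,"claw": 1}
    - {"rx": 0,"ry": 0,"rz": 0,"tx": 0.7,"ty": 65,"tz": 30,"claw": 1}
    - {"rx": 0,"ry": 0,"rz": 0,"tx": 0.7,"ty": 75,"tz": 60,"claw": 0.9}
    - {"rx": 0,"ry": 0,"rz": 0,"tx": 0.7,"ty": 75,"tz": 75,"claw": 0.8}
    - {"rx": 0,"ry": 0,"rz": 0,"tx": 0.7,"ty": 75,"tz": 82,"claw": 0.7}
    - {"rx": 0,"ry": 0,"rz": 0,"tx": 0.7,"ty": 75,"tz": 82,"claw": 0.65}
    - {"rx": 0,"ry": 0,"rz": 0,"tx": 0.7,"ty": 75,"tz": 82,"claw": 0.62}
    - {"rx": 0,"ry": 0,"rz": 0,"tx": 0.7,"ty": 75,"tz": 82,"claw": 0.62}
  newtons: 20

```text
time_s: 7.6
eef_pos: [0.5925, 0.3448, 0.1002]
eef_rot: [2.969, 1.027, 0.005]
ft_force: [0.0, -0.2, 1.5]
width: 0.0532
```

```bash
python3 -c "
from h import *
st(); f=snap('scene',5);crop(f,230,170,160,160,4,'s5.png')
f=snap('top',5);crop(f,205,145,150,120,5,'t5.png')
st()"
```

```text
t 7.60 tcp(mould) [ 22.3  -1.7 104. ] w 53.2
F(mould) [-0.19  0.15  1.5 ] tool axes in mould:
 [[0.002, -1.0, 0.003], [-1.0, -0.002, 0.001], [-0.001, -0.003, -1.0]]
t 7.70 tcp(mould) [ 21.7  -1.7 104.2] w 52.4
F(mould) [ 0.98  0.5  -0.06] tool axes in mould:
 [[0.001, -1.0, 0.003], [-1.0, -0.001, 0.001], [-0.001, -0.003, -1.0]]
```

View pics/s5.png

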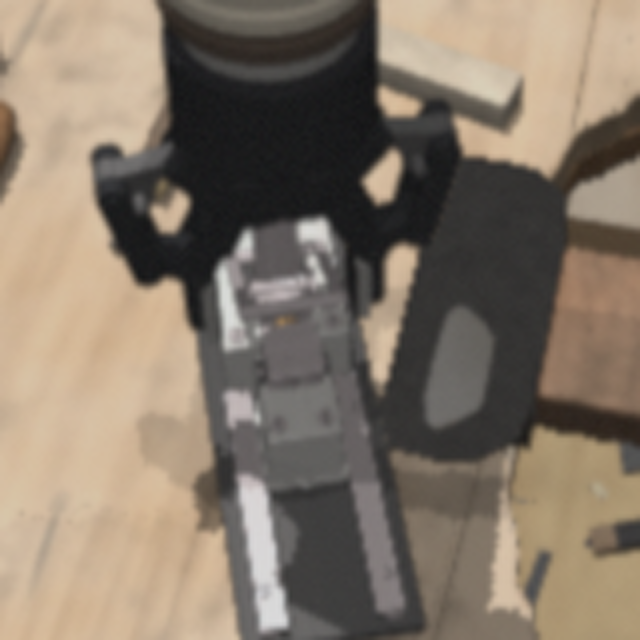

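View pics/t5.png

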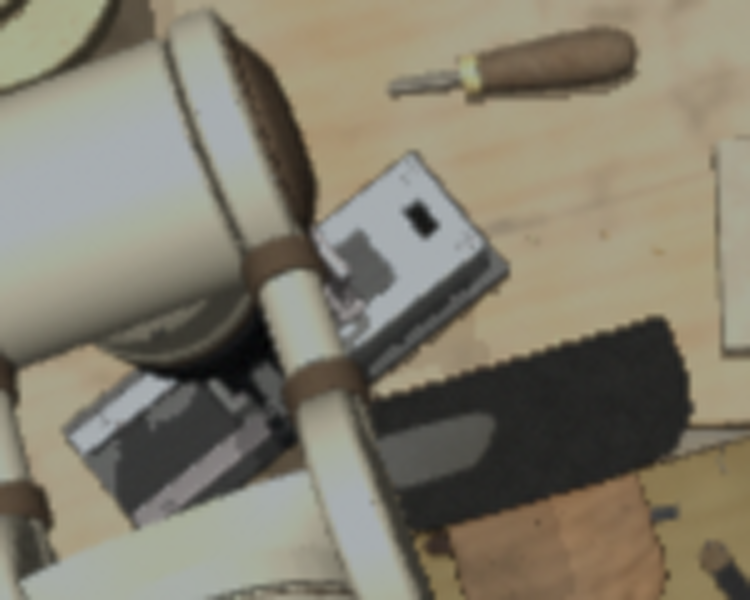

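apply_moves:
  motion:
    - {"rx": 0,"ry": 0,"rz": 0,"tx": -1,"ty": 0,"tz": 2,"claw": 0.61}
    - {"rx": 0,"ry": 0,"rz": 0,"tx": -2,"ty": 0,"tz": 4,"claw": 0.59}
    - {"rx": 0,"ry": 0,"rz": 0,"tx": -2,"ty": 0,"tz": 4,"claw": 0.57}
    - {"rx": 0,"ry": 0,"rz": 0,"tx": -2,"ty": 0,"tz": 4,"claw": 0.56}
    - {"rx": 0,"ry": 0,"rz": 0,"tx": -2,"ty": 0,"tz": 4,"claw": 0.55}
    - {"rx": 0,"ry": 0,"rz": 0,"tx": -2,"ty": 0,"tz": 4,"claw": 0.55}

```text
time_s: 8.2
eef_pos: [0.5908, 0.3418, 0.0943]
eef_rot: [-2.97, -1.024, -0.0]
ft_force: [0.7, -0.5, 0.7]
width: 0.0469
```

```bash
python3 -c "
from h import *
st()"
```

```text
t 8.20 tcp(mould) [21.   1.5 98.1] w 46.9
F(mould) [-0.79 -0.27  0.73] tool axes in mould:
 [[-0.0, -1.0, 0.0], [-1.0, 0.0, 0.0], [-0.0, -0.0, -1.0]]
```

apply_moves:
  motion:
    - {"rx": 0,"ry": 0,"rz": 0,"tx": 0.7,"ty": 0,"tz": 0,"claw": 0.545}
    - {"rx": 0,"ry": 0,"rz": 0,"tx": 0.7,"ty": 0,"tz": 0,"claw": 0.54}
    - {"rx": 0,"ry": 0,"rz": 0,"tx": 0.7,"ty": 0,"tz": 0,"claw": 0.535}
    - {"rx": 0,"ry": 0,"rz": 0,"tx": 0.7,"ty": 0,"tz": 0,"claw": 0.535}

```text
time_s: 8.53
eef_pos: [0.5913, 0.3423, 0.0943]
eef_rot: [-2.97, -1.024, -0.0]
ft_force: [-0.5, -0.2, 0.3]
width: 0.046
```

```bash
python3 -c "
from h import *
st()"
```

```text
t 8.53 tcp(mould) [21.1  0.8 98.1] w 46.0
F(mould) [0.15 0.53 0.25] tool axes in mould:
 [[-0.0, -1.0, 0.0], [-1.0, 0.0, 0.0], [-0.0, -0.0, -1.0]]
```

apply_moves:
  motion:
    - {"rx": 0,"ry": 0,"rz": 0,"tx": 0,"ty": 0,"tz": 0,"claw": 0.53}
    - {"rx": 0,"ry": 0,"rz": 0,"tx": 0,"ty": 0,"tz": 0,"claw": 0.525}
    - {"rx": 0,"ry": 0,"rz": 0,"tx": 0,"ty": 0,"tz": 0,"claw": 0.525}

```text
time_s: 8.78
eef_pos: [0.5912, 0.3423, 0.0942]
eef_rot: [-2.97, -1.024, 0.0]
ft_force: [0.3, 0.7, 0.2]
width: 0.0444
```

```bash
python3 -c "
from h import *
st()"
```

```text
t 8.78 tcp(mould) [21.1  0.9 98. ] w 44.4
F(mould) [ 0.42 -0.68  0.19] tool axes in mould:
 [[-0.0, -1.0, -0.0], [-1.0, 0.0, -0.0], [0.0, 0.0, -1.0]]
```

apply_moves:
  motion:
    - {"rx": 0,"ry": 0,"rz": 0,"tx": 0,"ty": 0,"tz": 0,"claw": 0.52}
    - {"rx": 0,"ry": 0,"rz": 0,"tx": 0,"ty": 0,"tz": 0,"claw": 0.517}
    - {"rx": 0,"ry": 0,"rz": 0,"tx": 0,"ty": 0,"tz": 0,"claw": 0.517}

```text
time_s: 9.03
eef_pos: [0.5914, 0.3425, 0.0944]
eef_rot: [-2.97, -1.024, -0.001]
ft_force: [0.8, 0.4, -0.5]
width: 0.0443
```

```bash
python3 -c "
from h import *
st()"
```

```text
t 9.03 tcp(mould) [21.1  0.6 98.2] w 44.3
F(mould) [-0.22 -0.86 -0.47] tool axes in mould:
 [[-0.0, -1.0, 0.001], [-1.0, 0.0, 0.0], [-0.0, -0.001, -1.0]]
```

apply_moves:
  motion:
    - {"rx": 0,"ry": 0,"rz": 0,"tx": 0.2,"ty": 0,"tz": 0,"claw": 0.51}
    - {"rx": 0,"ry": 0,"rz": 0,"tx": 0.2,"ty": 0,"tz": 0,"claw": 0.505}
    - {"rx": 0,"ry": 0,"rz": 0,"tx": 0.2,"ty": 0,"tz": 0,"claw": 0.5}

```text
time_s: 9.28
eef_pos: [0.5915, 0.3426, 0.0945]
eef_rot: [-2.97, -1.024, -0.001]
ft_force: [0.4, 0.9, 0.8]
width: 0.0434
```

```bash
python3 -c "
from h import *
st()"
```

```text
t 9.28 tcp(mould) [21.2  0.5 98.3] w 43.4
F(mould) [ 0.46 -0.89  0.83] tool axes in mould:
 [[-0.0, -1.0, 0.0], [-1.0, 0.0, -0.0], [0.0, -0.0, -1.0]]
```

apply_moves:
  motion:
    - {"rx": 0,"ry": 0,"rz": 0,"tx": 0.1,"ty": 0,"tz": 0,"claw": 0.48}
    - {"rx": 0,"ry": 0,"rz": 0,"tx": 0.1,"ty": 0,"tz": 0,"claw": 0.45}
    - {"rx": 0,"ry": 0,"rz": 0,"tx": 0.1,"ty": 0,"tz": 0,"claw": 0.45}
    - {"rx": 0,"ry": 0,"rz": 0,"tx": 0.1,"ty": -1,"tz": 1.5,"claw": 0.45}
    - {"rx": 0,"ry": 0,"rz": 0,"tx": 0.1,"ty": -2.2,"tz": 4,"claw": 0.45}
  newtons: 20

```text
time_s: 9.7
eef_pos: [0.5904, 0.3442, 0.091]
eef_rot: [2.97, 1.024, 0.001]
ft_force: [-1.7, -0.6, 3.9]
width: 0.0432
```

```bash
python3 -c "
from h import *
st()"
```

```text
t 9.70 tcp(mould) [23.1  0.3 94.8] w 43.2
F(mould) [0.55 1.69 3.92] tool axes in mould:
 [[-0.0, -1.0, 0.001], [-1.0, 0.0, 0.001], [-0.001, -0.001, -1.0]]
```

apply_moves:
  motion:
    - {"rx": 0,"ry": 0,"rz": 0,"tx": 0,"ty": -1.6,"tz": 3.3,"claw": 0.45}
    - {"rx": 0,"ry": 0,"rz": 0,"tx": 0,"ty": -3,"tz": 6.8,"claw": 0.45}
    - {"rx": 0,"ry": 0,"rz": 0,"tx": 0,"ty": -4.3,"tz": 10,"claw": 0.45}
    - {"rx": 0,"ry": 0,"rz": 0,"tx": 0,"ty": -5.4,"tz": 13,"claw": 0.45}
    - {"rx": 0,"ry": 0,"rz": 0,"tx": 0,"ty": -6.4,"tz": 16,"claw": 0.45}

```text
time_s: 10.12
eef_pos: [0.5864, 0.3492, 0.0738]
eef_rot: [2.969, 1.024, 0.001]
ft_force: [1.2, -0.9, 3.4]
width: 0.0432
```

```bash
python3 -c "
from h import *
st();f=snap('scene',6);crop(f,230,170,160,160,4,'s6.png')"
```

```text
t 10.12 tcp(mould) [29.5  0.4 77.6] w 43.2
F(mould) [-1.45 -0.39  3.42] tool axes in mould:
 [[0.0, -1.0, 0.0], [-1.0, -0.0, 0.001], [-0.001, -0.0, -1.0]]
```

View pics/s6.png

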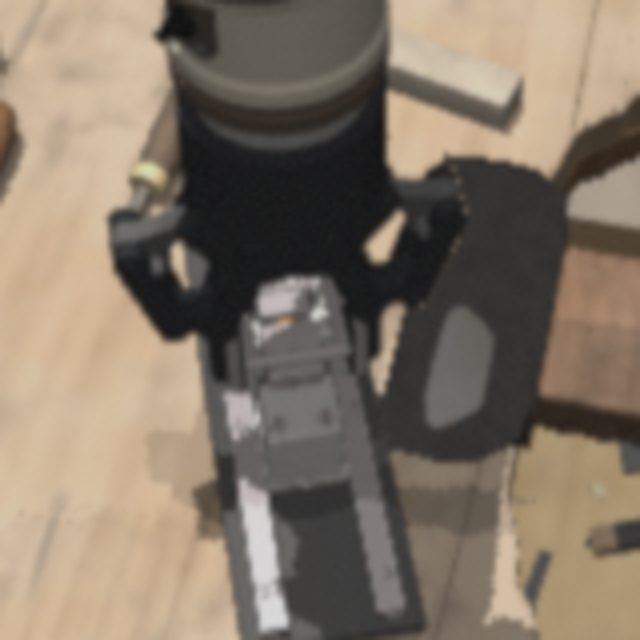

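apply_moves:
  motion:
    - {"rx": -0.065,"ry": 0,"rz": 0,"tx": 0,"ty": 0.3,"tz": 4.7,"claw": 0.45}
    - {"rx": -0.13,"ry": 0,"rz": 0,"tx": 0,"ty": 0.6,"tz": 9.4,"claw": 0.45}
    - {"rx": -0.195,"ry": 0,"rz": 0,"tx": 0,"ty": 2,"tz": 13.6,"claw": 0.45}
    - {"rx": -0.26,"ry": 0,"rz": 0,"tx": 0,"ty": 3.6,"tz": 17.9,"claw": 0.45}

```text
time_s: 10.5
eef_pos: [0.5896, 0.3451, 0.0568]
eef_rot: [2.73, 0.941, 0.127]
ft_force: [2.4, -4.5, 3.0]
width: 0.043
```

```bash
python3 -c "
from h import *
st()"
```

```text
t 10.50 tcp(mould) [24.3  0.3 60.6] w 43.0
F(mould) [-4.99  0.88  2.95] tool axes in mould:
 [[-0.0, -1.0, 0.001], [-0.965, 0.0, 0.263], [-0.263, -0.001, -0.965]]
```

apply_moves:
  motion:
    - {"rx": -0.03,"ry": 0,"rz": 0,"tx": 0,"ty": 0.5,"tz": 2.6,"claw": 0.45}
    - {"rx": -0.06,"ry": 0,"rz": 0,"tx": 0,"ty": 1,"tz": 5.2,"claw": 0.45}
    - {"rx": -0.09,"ry": 0,"rz": 0,"tx": 0,"ty": 1.5,"tz": 7.9,"claw": 0.45}

```text
time_s: 10.75
eef_pos: [0.5909, 0.3433, 0.0492]
eef_rot: [2.651, 0.914, 0.163]
ft_force: [0.6, -1.4, 3.3]
width: 0.043
```

```bash
python3 -c "
from h import *
st();f=snap('scene',7);crop(f,230,170,160,160,4,'s7.png');st()"
```

```text
t 10.75 tcp(mould) [22.1  0.4 53. ] w 43.0
F(mould) [-1.5   0.37  3.32] tool axes in mould:
 [[0.0, -1.0, 0.0], [-0.938, -0.0, 0.345], [-0.345, -0.0, -0.938]]
t 10.80 tcp(mould) [22.4  0.6 52.1] w 43.3
F(mould) [-5.19 -2.53  1.32] tool axes in mould:
 [[0.002, -1.0, -0.001], [-0.938, -0.002, 0.347], [-0.347, -0.0, -0.938]]
```

View pics/s7.png

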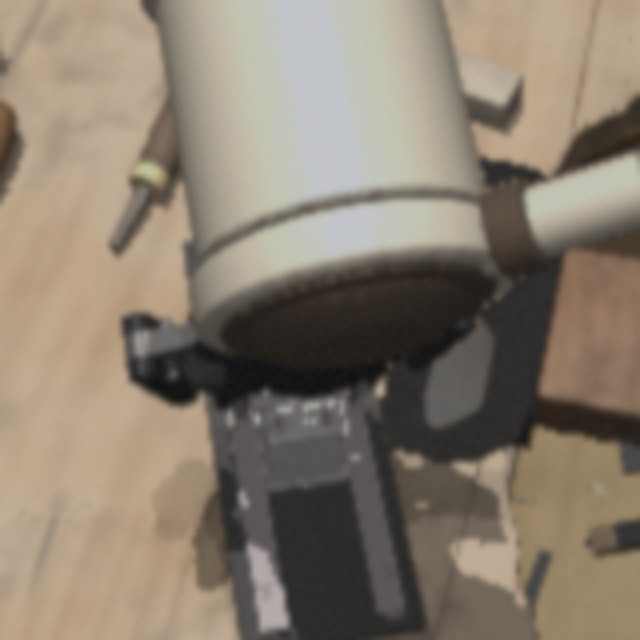

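```bash
python3 -c "
from h import *
f=snap('top',7);crop(f,205,145,150,120,5,'t7.png');s=st()
P=tom(cloud(f).reshape(-1,3));q=P[(abs(P[:,1])<25)&(P[:,0]>-90)&(P[:,0]<10)&(P[:,2]>66)&(P[:,2]<140)]
for x in range(-60,10,6):
  a=q[(q[:,0]>=x)&(q[:,0]<x+6)]
  if len(a): print(x,len(a),np.round(np.percentile(a[:,2],[0,25,50,75,100])),np.round([a[:,1].min(),a[:,1].max()]))
"
```

```text
t 10.85 tcp(mould) [22.4  0.6 52.4] w 43.0
F(mould) [-1.44 -0.88  2.13] tool axes in mould:
 [[0.001, -1.0, -0.001], [-0.939, -0.001, 0.344], [-0.344, 0.0, -0.939]]
-48 2 [66. 67. 67. 67. 67.] [-4.  3.]
-42 2 [66. 67. 67. 68. 68.] [-5.  4.]
-36 16 [ 66. 114. 131. 134. 137.] [-10.  14.]
-30 53 [ 85.  91. 125. 133. 137.] [-22.  21.]
-24 52 [ 70.  75.  86.  90. 107.] [-22.  21.]
-18 32 [69. 73. 77. 87. 89.] [-21.  21.]
-12 42 [69. 79. 81. 83. 88.] [-21.  21.]
-6 42 [66. 79. 81. 82. 87.] [-21.  22.]
0 30 [67. 75. 79. 82. 87.] [-22.  22.]
6 30 [74. 78. 79. 80. 83.] [-21.  21.]
```

View pics/t7.png

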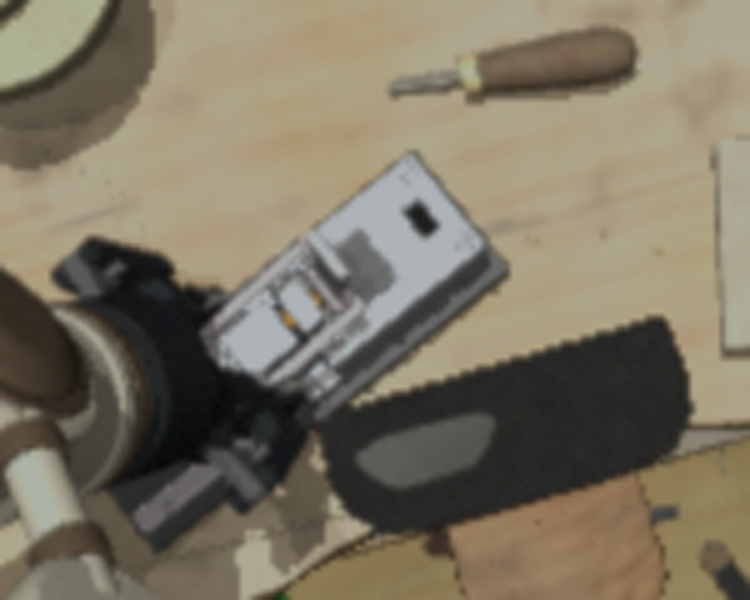

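```bash
python3 -c "
from h import *
P=tom(cloud(ld('top7')).reshape(-1,3))
w=P[(abs(abs(P[:,1])-19)<2)&(P[:,0]>-30)&(P[:,0]<16)&(P[:,2]>68)&(P[:,2]<95)]
print(np.round(w[np.argsort(w[:,0])][::2],1).tolist())
w=w[w[:,0]>-22]
for i in range(4):
  p=np.polyfit(w[:,0],w[:,2],1);r=w[:,2]-np.polyval(p,w[:,0]);w=w[abs(r)<2.5]
print(len(w),p,np.polyval(p,[-25,10,30,40]))
"
```

```text
[[-28.5, 18.4, 89.0], [-26.7, 17.7, 93.3], [-24.4, -19.5, 91.6], [-23.6, 17.7, 91.3], [-22.2, 19.5, 91.2], [-20.8, 20.9, 89.4], [-19.9, -18.4, 86.6], [-18.5, -17.6, 82.0], [-17.7, 20.9, 87.0], [-16.7, -18.0, 86.7], [-15.0, -19.0, 88.9], [-13.6, -17.6, 86.9], [-11.8, -19.9, 83.1], [-11.1, 18.1, 85.2], [-9.7, 20.0, 85.7], [-8.3, 21.0, 81.4], [-7.3, -17.0, 86.2], [-6.5, 20.3, 85.5], [-4.8, 18.3, 82.4], [-3.8, -20.7, 82.4], [-3.1, 17.1, 83.7], [-1.7, 19.1, 84.7], [-0.6, -20.3, 82.2], [0.8, -18.4, 82.6], [2.2, -17.1, 80.3], [2.9, 20.8, 82.4], [4.0, -18.4, 81.0], [5.6, -18.6, 86.7], [6.4, 18.0, 82.7], [7.8, 19.0, 78.3], [9.5, 18.2, 81.5], [11.0, 19.4, 78.5], [11.9, -18.4, 84.1], [13.5, -17.6, 79.3], [15.8, 18.5, 79.2]]
41 [-0.27307464 82.79087926] [89.61774515 80.06013291 74.5986402  71.86789384]
```

apply_moves:
  motion:
    - {"rx": 0,"ry": 0,"rz": 0,"tx": 0,"ty": -0.7,"tz": 1.9,"claw": 0.45}
    - {"rx": 0,"ry": 0,"rz": 0,"tx": 0,"ty": 0.7,"tz": 2.4,"claw": 0.45}
    - {"rx": 0,"ry": 0,"rz": 0,"tx": 0,"ty": 2.1,"tz": 2.9,"claw": 0.45}
    - {"rx": 0,"ry": 0,"rz": 0,"tx": 0,"ty": 3.1,"tz": 3.3,"claw": 0.45}

```text
time_s: 11.18
eef_pos: [0.5918, 0.3421, 0.0462]
eef_rot: [2.657, 0.916, 0.161]
ft_force: [-3.0, 7.6, 0.1]
width: 0.0432
```

```bash
python3 -c "
from h import *
st()"
```

```text
t 11.18 tcp(mould) [20.6  0.5 50. ] w 43.2
F(mould) [ 7.83 -2.31  0.1 ] tool axes in mould:
 [[-0.0, -1.0, 0.001], [-0.941, 0.0, 0.339], [-0.339, -0.001, -0.941]]
```

```bash
cat >> h.py <<'E'
def wire(f):
    P=tom(cloud(f).reshape(-1,3))
    w=P[(abs(abs(P[:,1])-19)<2)&(P[:,0]>-22)&(P[:,0]<16)&(P[:,2]>68)&(P[:,2]<95)]
    for i in range(4):
        p=np.polyfit(w[:,0],w[:,2],1);r=w[:,2]-np.polyval(p,w[:,0]);w=w[abs(r)<2.5]
    print("wire",len(w),p,np.polyval(p,[-25,10,30,40]))
    q=P[(abs(P[:,1])<12)&(P[:,0]>-100)&(P[:,0]<0)&(P[:,2]>120)&(P[:,2]<140)]
    print("tip",len(q),np.round(np.percentile(q,[5,50,95],axis=0),1).tolist())
E
python3 -c "
from h import *
wire(ld('top7'));wire(snap('top',8));st()"
```

```text
wire 41 [-0.27307464 82.79087926] [89.61774515 80.06013291 74.5986402  71.86789384]
tip 37 [[-31.8, -10.4, 125.6], [-28.7, -0.0, 133.3], [-25.7, 10.9, 136.0]]
wire 45 [-0.36308166 81.06566147] [90.14270303 77.43484484 70.17321159 66.54239497]
tip 41 [[-35.4, -9.9, 121.6], [-32.0, 1.1, 131.8], [-28.8, 11.3, 135.2]]
t 11.23 tcp(mould) [20.4  0.5 50. ] w 43.4
F(mould) [ 5.77 -2.12 -0.19] tool axes in mould:
 [[-0.0, -1.0, 0.001], [-0.941, 0.0, 0.339], [-0.339, -0.001, -0.941]]
```

apply_moves:
  motion:
    - {"rx": 0,"ry": 0,"rz": 0,"tx": 0,"ty": 0.9,"tz": 0.3,"claw": 0.45}
    - {"rx": 0,"ry": 0,"rz": 0,"tx": 0,"ty": 1.9,"tz": 0.7,"claw": 0.45}
    - {"rx": 0,"ry": 0,"rz": 0,"tx": 0,"ty": 2.3,"tz": 0.8,"claw": 0.45}

```text
time_s: 11.48
eef_pos: [0.5931, 0.3405, 0.046]
eef_rot: [2.658, 0.916, 0.161]
ft_force: [-2.1, 7.9, -0.6]
width: 0.0433
```

```bash
python3 -c "
from h import *
st();wire(snap('top',9));st()"
```

```text
t 11.48 tcp(mould) [18.5  0.5 49.8] w 43.3
F(mould) [ 7.47 -3.21 -0.62] tool axes in mould:
 [[0.0, -1.0, 0.001], [-0.941, 0.0, 0.338], [-0.338, -0.001, -0.941]]
wire 49 [-0.33346296 80.35366838] [88.69024245 77.01903875 70.34977949 67.01514986]
tip 41 [[-43.2, -10.3, 121.9], [-39.7, 0.2, 129.1], [-35.9, 10.4, 133.8]]
t 11.53 tcp(mould) [18.5  0.6 49.8] w 42.7
F(mould) [ 7.19 -2.91 -0.16] tool axes in mould:
 [[0.0, -1.0, 0.001], [-0.941, 0.0, 0.338], [-0.338, -0.001, -0.941]]
```

apply_moves:
  motion:
    - {"rx": 0,"ry": 0,"rz": 0,"tx": 0.3,"ty": 0.5,"tz": 0.2,"claw": 0.45}
    - {"rx": 0,"ry": 0,"rz": 0,"tx": 0.3,"ty": 1,"tz": 0.4,"claw": 0.45}
    - {"rx": 0,"ry": 0,"rz": 0,"tx": 0.3,"ty": 1.4,"tz": 0.5,"claw": 0.45}

```text
time_s: 11.78
eef_pos: [0.5938, 0.3395, 0.0456]
eef_rot: [2.658, 0.916, 0.159]
ft_force: [-2.7, 8.4, -1.8]
width: 0.0432
```

```bash
python3 -c "
from h import *
st();wire(snap('top',10));st()"
```

```text
t 11.78 tcp(mould) [17.3  0.5 49.4] w 43.2
F(mould) [ 8.23 -3.04 -1.78] tool axes in mould:
 [[-0.0, -1.0, -0.0], [-0.941, -0.0, 0.338], [-0.338, 0.0, -0.941]]
wire 44 [-0.22898737 79.87613182] [85.600816   77.58625814 73.0065108  70.71663712]
tip 45 [[-47.9, -10.4, 123.0], [-44.1, -0.1, 127.6], [-40.2, 10.3, 131.1]]
t 11.83 tcp(mould) [17.3  0.5 49.4] w 43.0
F(mould) [ 7.01 -2.79 -1.57] tool axes in mould:
 [[-0.0, -1.0, -0.0], [-0.941, -0.0, 0.338], [-0.338, 0.0, -0.941]]
```

apply_moves:
  motion:
    - {"rx": 0,"ry": 0,"rz": 0,"tx": 0.5,"ty": 0.6,"tz": -0.2,"claw": 0.45}
    - {"rx": 0,"ry": 0,"rz": 0,"tx": 0.5,"ty": 1.1,"tz": -0.1,"claw": 0.45}
    - {"rx": 0,"ry": 0,"rz": 0,"tx": 0.5,"ty": 1.6,"tz": 0.1,"claw": 0.45}

```text
time_s: 12.08
eef_pos: [0.5944, 0.3387, 0.0455]
eef_rot: [2.658, 0.917, 0.158]
ft_force: [-4.4, 9.0, -2.2]
width: 0.0431
```

```bash
python3 -c "
from h import *
st();wire(snap('top',11));st()"
```

```text
t 12.08 tcp(mould) [16.3  0.5 49.3] w 43.1
F(mould) [ 9.76 -2.11 -2.15] tool axes in mould:
 [[-0.0, -1.0, -0.001], [-0.942, -0.0, 0.337], [-0.337, 0.001, -0.942]]
wire 48 [-0.30508888 78.46364747] [86.09086949 75.41275866 69.31098104 66.26009223]
tip 43 [[-52.4, -10.9, 121.1], [-48.9, -0.7, 126.4], [-45.0, 11.2, 129.0]]
t 12.13 tcp(mould) [16.2  0.6 49.2] w 42.9
F(mould) [ 7.96 -2.23 -1.98] tool axes in mould:
 [[-0.0, -1.0, -0.001], [-0.942, -0.0, 0.337], [-0.337, 0.001, -0.942]]
```

apply_moves:
  motion:
    - {"rx": 0,"ry": 0,"rz": 0,"tx": 0.4,"ty": 0.9,"tz": -0.7,"claw": 0.45}
    - {"rx": 0,"ry": 0,"rz": 0,"tx": 0.4,"ty": 1.8,"tz": -1.3,"claw": 0.45}
    - {"rx": 0,"ry": 0,"rz": 0,"tx": 0.4,"ty": 2.7,"tz": -2,"claw": 0.45}

```text
time_s: 12.38
eef_pos: [0.5949, 0.338, 0.0472]
eef_rot: [2.66, 0.918, 0.156]
ft_force: [-4.2, 11.4, -6.2]
width: 0.0431
```

```bash
python3 -c "
from h import *
st();wire(snap('top',12));st()"
```

```text
t 12.38 tcp(mould) [15.5  0.6 51. ] w 43.1
F(mould) [11.59 -3.75 -6.19] tool axes in mould:
 [[-0.0, -1.0, -0.002], [-0.942, -0.001, 0.335], [-0.335, 0.002, -0.942]]
wire 48 [-0.1756638  79.54219247] [83.93378745 77.78555448 74.27227849 72.5156405 ]
tip 41 [[-56.7, -10.4, 120.5], [-53.1, -0.2, 123.5], [-49.5, 11.0, 126.4]]
t 12.43 tcp(mould) [15.3  0.6 51.3] w 42.9
F(mould) [11.23 -2.45 -5.01] tool axes in mould:
 [[-0.0, -1.0, -0.002], [-0.942, -0.0, 0.335], [-0.335, 0.002, -0.942]]
```

apply_moves:
  motion:
    - {"rx": 0,"ry": 0,"rz": 0,"tx": 0.5,"ty": -1.1,"tz": 0.9,"claw": 0.45}
    - {"rx": 0,"ry": 0,"rz": 0,"tx": 0.5,"ty": -1.1,"tz": 0.9,"claw": 0.45}

```text
time_s: 12.6
eef_pos: [0.5952, 0.3377, 0.0463]
eef_rot: [2.658, 0.916, 0.155]
ft_force: [-5.0, 6.6, -2.1]
width: 0.0429
```

```bash
python3 -c "
from h import *
st();f=snap('top',13);wire(f);feat(f);crop(f,205,145,150,120,5,'t13.png')
f=snap('scene',13);crop(f,230,170,160,160,4,'s13.png');st()"
```

```text
t 12.60 tcp(mould) [15.   0.5 50.1] w 42.9
F(mould) [ 8.33 -0.12 -2.06] tool axes in mould:
 [[-0.001, -1.0, -0.003], [-0.941, -0.001, 0.337], [-0.337, 0.003, -0.941]]
wire 47 [-0.22427042 79.00949848] [84.61625902 76.76679427 72.28138584 70.03868162]
tip 39 [[-56.9, -10.0, 120.8], [-53.4, 0.4, 122.9], [-49.7, 11.1, 126.5]]
loosetop 2 x [16.8 18.4 20. ] z 60.8
keeper 76 x [ 8.9 17.8 29.4] z 79.0
house 69 x [-26.4  -7.9   3.6] z 79.2
t 12.70 tcp(mould) [15.   0.5 50.2] w 43.4
F(mould) [ 8.66 -0.43 -2.49] tool axes in mould:
 [[-0.001, -1.0, -0.003], [-0.942, -0.0, 0.337], [-0.337, 0.003, -0.942]]
```

View pics/t13.png

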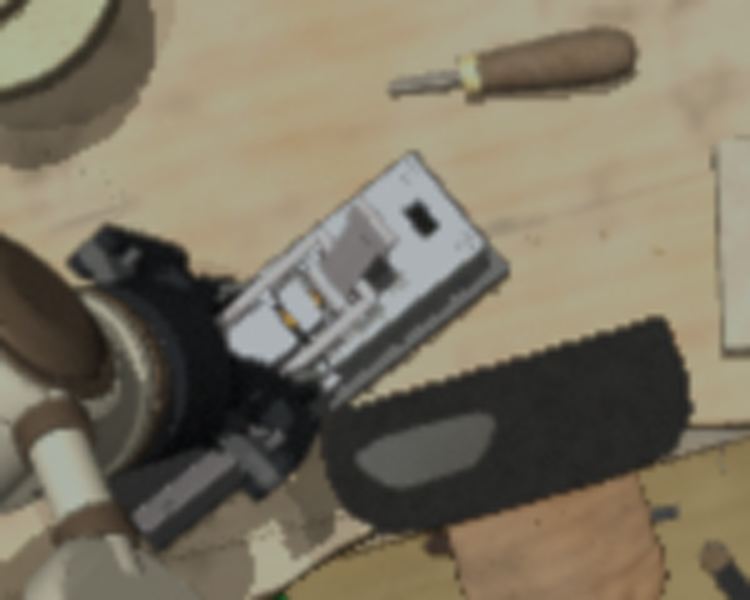

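View pics/s13.png

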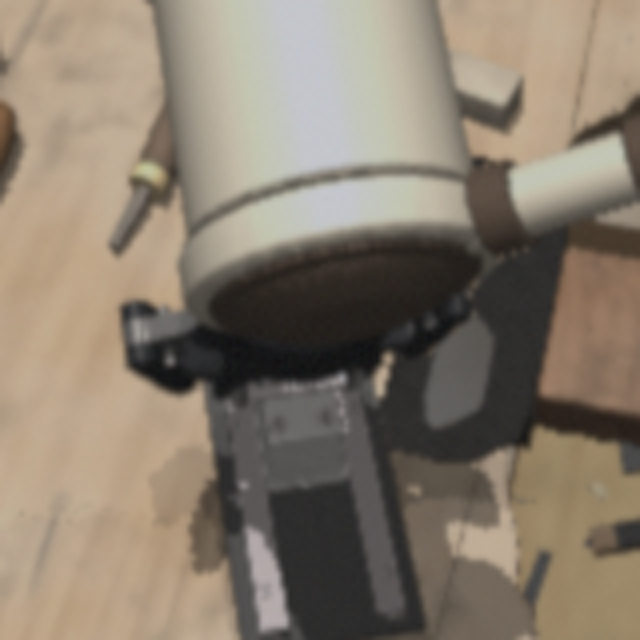

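apply_moves:
  motion:
    - {"rx": 0,"ry": 0,"rz": 0,"tx": 0,"ty": 0.4,"tz": 0.3,"claw": 0.45}
    - {"rx": 0,"ry": 0,"rz": 0,"tx": 0,"ty": 0.7,"tz": 0.6,"claw": 0.45}

```text
time_s: 12.87
eef_pos: [0.5955, 0.3374, 0.046]
eef_rot: [2.659, 0.917, 0.154]
ft_force: [-5.6, 8.9, -2.2]
width: 0.043
```

```bash
python3 -c "
from h import *
st();f=snap('top',14);wire(f);st()"
```

```text
t 12.87 tcp(mould) [14.7  0.5 49.8] w 43.0
F(mould) [10.41 -1.07 -2.22] tool axes in mould:
 [[-0.001, -1.0, -0.003], [-0.942, -0.0, 0.336], [-0.336, 0.003, -0.942]]
wire 44 [-0.26535778 77.89098812] [84.52493273 75.23741027 69.93025458 67.27667673]
tip 33 [[-58.3, -10.4, 120.2], [-55.2, -0.1, 122.6], [-50.8, 10.4, 126.0]]
t 12.92 tcp(mould) [14.6  0.5 49.8] w 43.4
F(mould) [ 9.92  0.02 -1.83] tool axes in mould:
 [[-0.001, -1.0, -0.003], [-0.942, -0.0, 0.336], [-0.336, 0.003, -0.942]]
```

apply_moves:
  motion:
    - {"rx": 0,"ry": 0,"rz": 0,"tx": 0,"ty": 0,"tz": 0,"claw": 0.5}
    - {"rx": 0,"ry": 0,"rz": 0,"tx": 0,"ty": 0,"tz": 0,"claw": 0.52}
    - {"rx": 0,"ry": 0,"rz": 0,"tx": 0,"ty": 0,"tz": 0,"claw": 0.6}
    - {"rx": 0,"ry": 0,"rz": 0,"tx": 0,"ty": 0,"tz": 0,"claw": 0.75}
    - {"rx": 0,"ry": 0,"rz": 0,"tx": 0,"ty": 0,"tz": 0,"claw": 0.8}

```text
time_s: 13.33
eef_pos: [0.599, 0.3352, 0.0488]
eef_rot: [2.653, 0.914, 0.161]
ft_force: [0.1, -1.0, -0.4]
width: 0.0687
```

```bash
python3 -c "
from h import *
st();f=snap('top',15);wire(f);st()"
```

```text
t 13.33 tcp(mould) [10.7 -1.  52.6] w 68.7
F(mould) [-0.86  0.53 -0.42] tool axes in mould:
 [[-0.001, -1.0, -0.0], [-0.939, 0.001, 0.343], [-0.343, 0.001, -0.939]]
wire 54 [-0.23980989 78.25257615] [84.24782351 75.8544772  71.05827931 68.66018036]
tip 37 [[-58.6, -10.6, 120.2], [-55.5, 1.2, 122.8], [-51.3, 10.5, 125.3]]
t 13.38 tcp(mould) [10.7 -1.1 52.7] w 68.3
F(mould) [-0.13 -0.18 -0.22] tool axes in mould:
 [[-0.001, -1.0, -0.0], [-0.939, 0.001, 0.343], [-0.343, 0.0, -0.939]]
```

apply_moves:
  motion:
    - {"rx": 0,"ry": 0,"rz": 0,"tx": 0,"ty": 0,"tz": -20,"claw": 0.85}
    - {"rx": 0,"ry": 0,"rz": 0,"tx": 0,"ty": 0,"tz": -55,"claw": 0.85}
    - {"rx": 0,"ry": 0,"rz": 0,"tx": 0,"ty": -30,"tz": -95,"claw": 0.85}
    - {"rx": 0,"ry": 0,"rz": 0,"tx": 0,"ty": -65,"tz": -115,"claw": 0.5}
    - {"rx": 0,"ry": 0,"rz": 0,"tx": 0,"ty": -100,"tz": -115,"claw": 0}
    - {"rx": 0,"ry": 0,"rz": 0,"tx": 0,"ty": -100,"tz": -115,"claw": 0}

```text
time_s: 13.88
eef_pos: [0.5123, 0.4461, 0.1223]
eef_rot: [2.654, 0.923, 0.163]
ft_force: [-1.4, -0.2, -0.9]
width: 0.0368
```

```bash
python3 -c "
from h import *
st();f=snap('top',16);wire(f);feat(f);crop(f,205,145,150,120,5,'t16.png')
f=snap('scene',16);crop(f,230,170,160,160,4,'s16.png');st()"
```

```text
t 13.88 tcp(mould) [151.4  -1.  126.1] w 36.8
F(mould) [ 0.73  1.27 -0.89] tool axes in mould:
 [[0.005, -1.0, 0.001], [-0.941, -0.005, 0.34], [-0.34, -0.003, -0.941]]
wire 54 [-0.21699668 78.55233823] [83.97725534 76.38237138 72.0424377  69.87247085]
tip 37 [[-58.5, -11.6, 120.9], [-55.3, 1.0, 122.6], [-51.2, 10.9, 125.2]]
loosetop 80 x [21.9 41.  49.2] z 59.5
keeper 92 x [ 8.8 19.3 31.3] z 78.6
house 70 x [-27.1  -8.8   4.2] z 79.5
t 13.98 tcp(mould) [145.9  -0.7 125.7] w 21.8
F(mould) [-1.35 -0.35  0.69] tool axes in mould:
 [[0.002, -1.0, -0.001], [-0.939, -0.003, 0.343], [-0.343, 0.0, -0.939]]
```

View pics/t16.png

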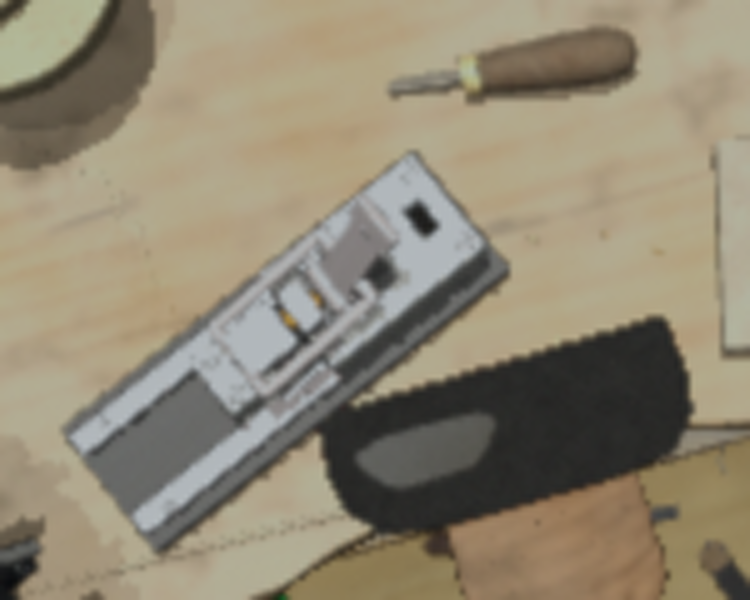

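View pics/s16.png

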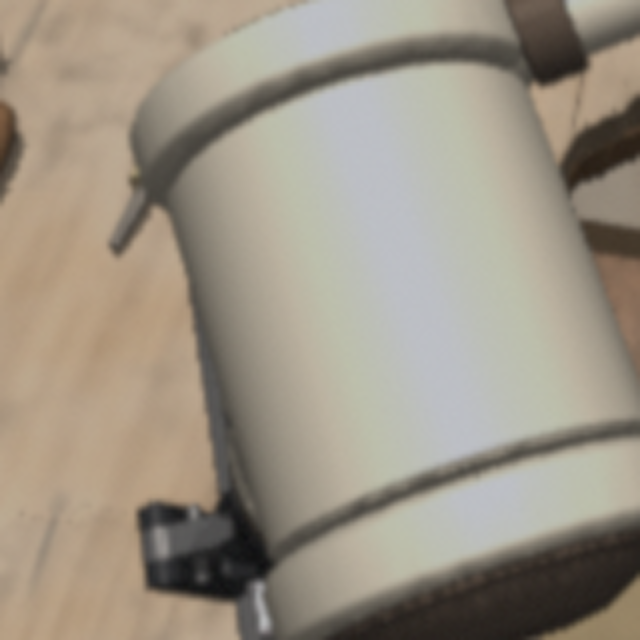

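```bash
python3 -c "
from h import *
f=ld('top16');crop(f,240,195,50,40,14,'t16b.png')
P=tom(cloud(f).reshape(-1,3))
q=P[(abs(P[:,1])<25)&(P[:,0]>24)&(P[:,0]<40)&(P[:,2]>55)]
print(np.round(q[np.argsort(q[:,0])],0).astype(int).tolist())"
```

```text
[[24, -12, 77], [24, 16, 70], [25, -16, 71], [25, -4, 77], [25, 11, 75], [25, -19, 73], [25, 11, 60], [25, 8, 78], [25, -7, 79], [25, 21, 71], [25, 5, 78], [25, -10, 79], [26, 2, 81], [26, 18, 69], [26, -1, 83], [26, -17, 73], [26, 13, 60], [26, 10, 77], [26, -5, 76], [27, 7, 82], [27, 10, 59], [27, -21, 70], [27, -9, 75], [27, 4, 82], [27, 20, 69], [27, -11, 77], [27, 17, 70], [27, 0, 79], [28, -3, 80], [28, -16, 72], [28, 13, 68], [28, 11, 75], [28, 8, 79], [28, -19, 71], [28, -7, 77], [28, 22, 70], [29, 5, 76], [29, -10, 77], [29, 19, 73], [29, 2, 79], [29, 15, 71], [29, -2, 77], [29, -15, 69], [29, 11, 83], [29, 12, 72], [29, -4, 80], [30, -18, 70], [30, 7, 78], [30, -8, 79], [30, -21, 71], [30, 20, 71], [30, 4, 77], [30, -11, 77], [30, 18, 73], [31, 1, 79], [31, -15, 75], [31, -3, 79], [31, 11, 75], [31, 13, 67], [31, 9, 78], [31, -6, 76], [31, -20, 68], [31, 22, 72], [32, 5, 76], [32, -10, 74], [32, 19, 70], [32, -13, 73], [32, 1, 71], [32, 15, 68], [33, -2, 74], [33, 12, 70], [33, -18, 66], [33, -6, 70], [33, 9, 67], [33, 20, 69], [33, -9, 71], [33, 6, 69], [34, 16, 61], [34, 1, 60], [34, -15, 56], [35, 12, 59], [35, -3, 60], [35, 9, 61], [35, -6, 60], [35, 5, 59], [35, -10, 58], [36, 3, 61], [36, -12, 62], [36, 14, 62], [36, -2, 56], [36, -4, 59], [36, 8, 64], [37, -8, 57], [37, 4, 61], [37, -11, 59], [38, 0, 57], [38, -15, 57], [38, -2, 62], [38, 13, 60], [38, 10, 61], [38, -6, 58], [38, 6, 59], [38, -9, 60], [39, -12, 60], [39, 2, 57], [39, 15, 61], [39, 0, 61], [39, 12, 64], [39, -16, 57], [39, -3, 61], [40, 8, 62], [40, -7, 59]]
```

View pics/t16b.png

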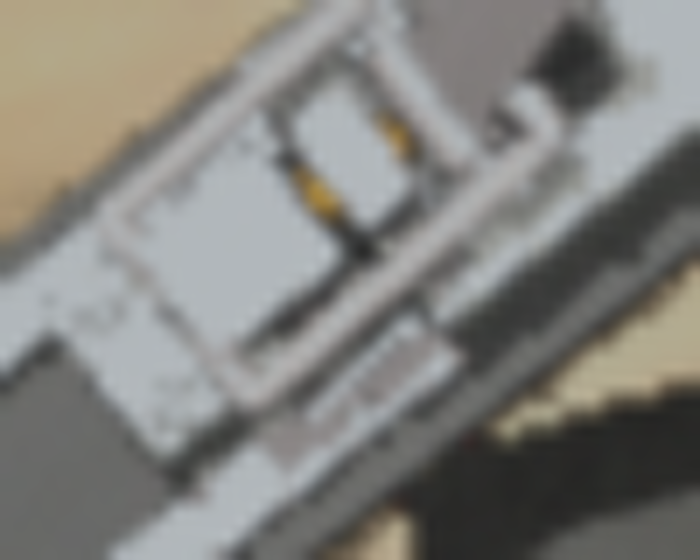

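apply_moves:
  motion:
    - {"rx": 0,"ry": 0,"rz": 0,"tx": -1.2,"ty": 35,"tz": -20,"claw": 0}
    - {"rx": 0.1,"ry": 0,"rz": 0,"tx": -1.2,"ty": 70,"tz": -5,"claw": 0}
    - {"rx": 0.2,"ry": 0,"rz": 0,"tx": -1.2,"ty": 105,"tz": 5,"claw": 0}
    - {"rx": 0.3,"ry": 0,"rz": 0,"tx": -1.2,"ty": 140,"tz": 12,"claw": 0}
    - {"rx": 0.35,"ry": 0,"rz": 0,"tx": -1.2,"ty": 175,"tz": 21,"claw": 0}
    - {"rx": 0.35,"ry": 0,"rz": 0,"tx": -1.2,"ty": 175,"tz": 21,"claw": 0}
    - {"rx": 0.35,"ry": 0,"rz": 0,"tx": -1.2,"ty": 175,"tz": 21,"claw": 0}

```text
time_s: 14.57
eef_pos: [0.6244, 0.3, 0.1631]
eef_rot: [2.973, 1.013, 0.001]
ft_force: [-1.0, 0.6, -0.5]
width: -0.0002
```

```bash
python3 -c "
from h import *
st()"
```

```text
t 14.57 tcp(mould) [-32.7   0.8 166.9] w -0.2
F(mould) [ 1.08  0.37 -0.46] tool axes in mould:
 [[-0.008, -1.0, 0.0], [-1.0, 0.008, 0.001], [-0.001, -0.0, -1.0]]
```

apply_moves:
  motion:
    - {"rx": 0,"ry": 0,"rz": 0,"tx": 0,"ty": -5,"tz": 15,"claw": 0}
    - {"rx": 0,"ry": 0,"rz": 0,"tx": 0,"ty": -5,"tz": 30,"claw": 0}
    - {"rx": 0,"ry": 0,"rz": 0,"tx": 0,"ty": -5,"tz": 40,"claw": 0}
    - {"rx": 0,"ry": 0,"rz": 0,"tx": 0,"ty": -5,"tz": 40,"claw": 0}
    - {"rx": 0,"ry": 0,"rz": 0,"tx": 0,"ty": -5,"tz": 40,"claw": 0}

```text
time_s: 14.98
eef_pos: [0.6175, 0.309, 0.1219]
eef_rot: [2.969, 1.025, -0.003]
ft_force: [-0.4, 0.9, 0.3]
width: -0.0003
```

```bash
python3 -c "
from h import *
st()"
```

```text
t 14.98 tcp(mould) [-21.3   0.7 125.7] w -0.3
F(mould) [ 0.9  -0.24  0.35] tool axes in mould:
 [[0.001, -1.0, -0.002], [-1.0, -0.001, -0.001], [0.001, 0.002, -1.0]]
```

apply_moves:
  motion:
    - {"rx": 0,"ry": 0,"rz": 0,"tx": 0,"ty": 6,"tz": 2,"claw": 0}
    - {"rx": 0,"ry": 0,"rz": 0,"tx": 0,"ty": 12,"tz": 4,"claw": 0}
    - {"rx": 0,"ry": 0,"rz": 0,"tx": 0,"ty": 15,"tz": 5,"claw": 0}
    - {"rx": 0,"ry": 0,"rz": 0,"tx": 0,"ty": 17,"tz": 5.5,"claw": 0}
    - {"rx": 0,"ry": 0,"rz": 0,"tx": 0,"ty": 18,"tz": 6,"claw": 0}
    - {"rx": 0,"ry": 0,"rz": 0,"tx": 0,"ty": 18,"tz": 6,"claw": 0}

```text
time_s: 15.48
eef_pos: [0.6298, 0.2942, 0.1169]
eef_rot: [2.97, 1.023, 0.0]
ft_force: [-0.1, 0.2, 0.0]
width: -0.0002
```

```bash
python3 -c "
from h import *
st()"
```

```text
t 15.48 tcp(mould) [-4.050e+01  1.000e-01  1.207e+02] w -0.2
F(mould) [ 0.22 -0.08  0.  ] tool axes in mould:
 [[-0.001, -1.0, 0.0], [-1.0, 0.001, 0.0], [-0.0, -0.0, -1.0]]
```

apply_moves:
  motion:
    - {"rx": 0,"ry": 0,"rz": 0,"tx": 0,"ty": 1,"tz": 0.7,"claw": 0}
    - {"rx": 0,"ry": 0,"rz": 0,"tx": 0,"ty": 2,"tz": 1.4,"claw": 0}
    - {"rx": 0,"ry": 0,"rz": 0,"tx": 0,"ty": 3,"tz": 2.1,"claw": 0}
    - {"rx": 0,"ry": 0,"rz": 0,"tx": 0,"ty": 4,"tz": 2.8,"claw": 0}

```text
time_s: 15.82
eef_pos: [0.6321, 0.2916, 0.1144]
eef_rot: [-2.97, -1.024, -0.001]
ft_force: [-0.3, -0.0, 1.2]
width: -0.0001
```

```bash
python3 -c "
from h import *
st()"
```

```text
t 15.82 tcp(mould) [-4.400e+01 -1.000e-01  1.182e+02] w -0.1
F(mould) [0.18 0.3  1.15] tool axes in mould:
 [[0.0, -1.0, 0.0], [-1.0, -0.0, 0.0], [-0.0, -0.0, -1.0]]
```

apply_moves:
  motion:
    - {"rx": 0,"ry": 0,"rz": 0,"tx": 0,"ty": 1,"tz": 0.8,"claw": 0}
    - {"rx": 0,"ry": 0,"rz": 0,"tx": 0,"ty": 2,"tz": 1.6,"claw": 0}
    - {"rx": 0,"ry": 0,"rz": 0,"tx": 0,"ty": 3,"tz": 2.4,"claw": 0}

```text
time_s: 16.07
eef_pos: [0.6341, 0.2891, 0.1118]
eef_rot: [2.97, 1.024, 0.001]
ft_force: [-0.5, -0.1, 2.7]
width: -0.0002
```

```bash
python3 -c "
from h import *
st()"
```

```text
t 16.07 tcp(mould) [-4.720e+01 -1.000e-01  1.156e+02] w -0.2
F(mould) [0.26 0.49 2.72] tool axes in mould:
 [[-0.0, -1.0, 0.0], [-1.0, 0.0, 0.0], [-0.0, -0.0, -1.0]]
```

apply_moves:
  motion:
    - {"rx": 0,"ry": 0,"rz": 0,"tx": 0,"ty": 1.2,"tz": 1,"claw": 0}
    - {"rx": 0,"ry": 0,"rz": 0,"tx": 0,"ty": 2.4,"tz": 2,"claw": 0}
    - {"rx": 0,"ry": 0,"rz": 0,"tx": 0,"ty": 3.6,"tz": 3,"claw": 0}
    - {"rx": 0,"ry": 0,"rz": 0,"tx": 0,"ty": 4.8,"tz": 4,"claw": 0}

```text
time_s: 16.4
eef_pos: [0.637, 0.2853, 0.1076]
eef_rot: [-2.97, -1.024, -0.0]
ft_force: [-0.7, 0.9, 2.2]
width: 0.0002
```

```bash
python3 -c "
from h import *
st()
f=snap('scene',17);crop(f,230,170,160,160,4,'s17.png')"
```

```text
t 16.40 tcp(mould) [-5.200e+01 -1.000e-01  1.114e+02] w 0.2
F(mould) [1.1  0.01 2.23] tool axes in mould:
 [[-0.0, -1.0, 0.0], [-1.0, 0.0, -0.0], [0.0, -0.0, -1.0]]
```

View pics/s17.png

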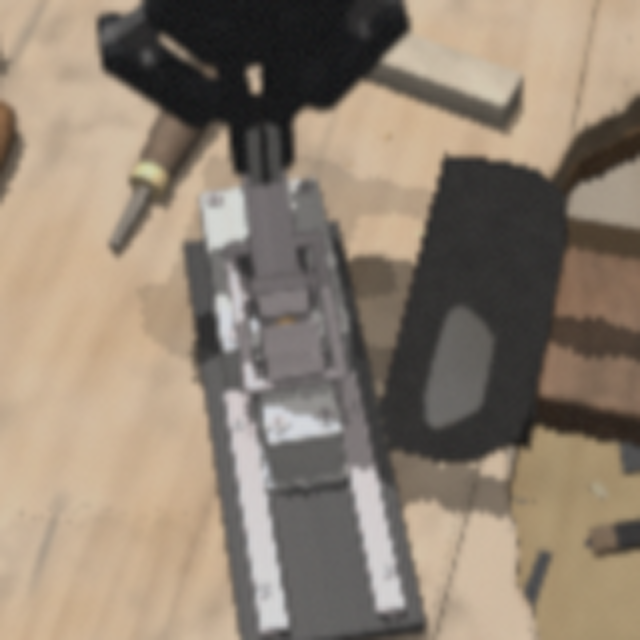

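apply_moves:
  motion:
    - {"rx": 0,"ry": 0,"rz": 0,"tx": 0,"ty": 1.2,"tz": 1.2,"claw": 0}
    - {"rx": 0,"ry": 0,"rz": 0,"tx": 0,"ty": 2.4,"tz": 2.4,"claw": 0}
    - {"rx": 0,"ry": 0,"rz": 0,"tx": 0,"ty": 3.4,"tz": 3.6,"claw": 0}

```text
time_s: 16.7
eef_pos: [0.639, 0.2826, 0.1039]
eef_rot: [-2.97, -1.024, 0.0]
ft_force: [0.2, 0.7, 1.5]
width: -0.0002
```

```bash
python3 -c "
from h import *
st()"
```

```text
t 16.70 tcp(mould) [-5.530e+01  1.000e-01  1.077e+02] w -0.2
F(mould) [ 0.38 -0.58  1.49] tool axes in mould:
 [[-0.0, -1.0, -0.0], [-1.0, 0.0, -0.0], [0.0, 0.0, -1.0]]
```

```bash
python3 -c "
from h import *
st()
f=snap('scene',18);crop(f,275,215,60,70,9,'s18.png')
P=tom(cloud(f).reshape(-1,3))
q=P[(abs(P[:,1])<25)&(P[:,0]>22)&(P[:,0]<40)&(P[:,2]>64)]
print(np.round(q[np.argsort(q[:,0])][::2],0).astype(int).tolist())
w=P[(abs(abs(P[:,1]-.8)-19)<2)&(P[:,0]>-32)&(P[:,0]<25)&(P[:,2]>66)&(P[:,2]<95)];print(len(w),np.polyfit(w[:,0],w[:,2],1))"
```

```text
t 16.70 tcp(mould) [-5.530e+01  1.000e-01  1.077e+02] w -0.2
F(mould) [ 0.38 -0.58  1.49] tool axes in mould:
 [[-0.0, -1.0, -0.0], [-1.0, 0.0, -0.0], [0.0, 0.0, -1.0]]
[[22, -10, 82], [22, 18, 75], [23, 5, 81], [23, -4, 81], [23, -19, 76], [23, 20, 76], [23, -9, 80], [24, 8, 79], [24, 5, 80], [24, -1, 79], [24, 23, 73], [24, -16, 75], [25, -4, 81], [25, -7, 82], [25, -2, 81], [25, -9, 80], [26, 18, 77], [26, 6, 83], [26, -7, 81], [26, -18, 75], [26, 1, 82], [27, 11, 82], [27, -15, 75], [27, 18, 75], [27, 21, 78], [27, -4, 81], [27, -18, 79], [27, 16, 74], [28, 21, 76], [28, -13, 73], [28, -16, 74], [28, 4, 81], [28, 22, 73], [28, 7, 83], [28, -10, 79], [28, 21, 74], [29, -11, 77], [29, -3, 81], [29, 14, 77], [29, -13, 78], [29, 10, 81], [29, 5, 82], [29, 9, 81], [30, 5, 77], [30, 2, 81], [30, 7, 79], [30, 15, 72], [30, 15, 75], [30, -1, 79], [30, 12, 81], [30, -18, 75], [30, -10, 79], [30, 3, 75], [30, -12, 76], [30, 14, 73], [30, 19, 72], [30, -6, 81], [30, -8, 73], [31, 14, 76], [31, -7, 76], [31, 3, 73], [31, -15, 75], [31, 19, 75], [31, -10, 71], [31, 5, 73], [31, -8, 82], [31, 2, 80], [31, 10, 80], [31, -10, 74], [31, 8, 72], [31, -3, 79], [32, 7, 76], [32, 7, 74], [32, -17, 74], [32, 2, 78], [32, 0, 76], [32, -9, 72], [32, -7, 80], [32, -5, 77], [32, 20, 74], [32, 3, 81], [32, -14, 74], [33, 13, 73], [33, 0, 80], [33, 4, 64]]
143 [-0.12717712 78.97288796]
```

View pics/s18.png

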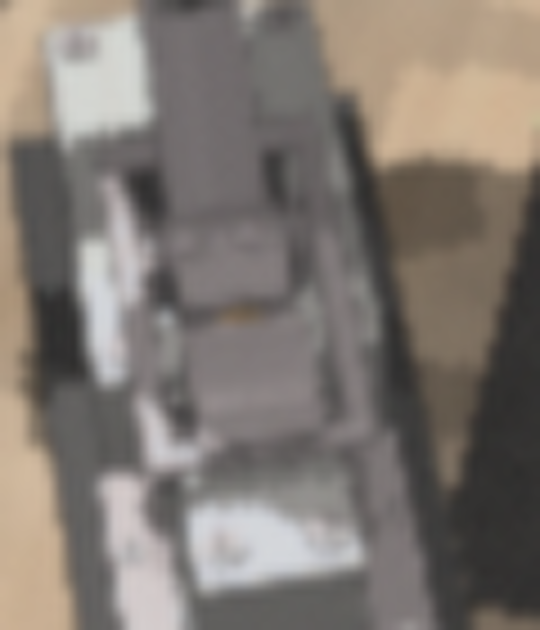

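apply_moves:
  motion:
    - {"rx": 0,"ry": 0,"rz": 0,"tx": 0,"ty": 1,"tz": 1.3,"claw": 0}
    - {"rx": 0,"ry": 0,"rz": 0,"tx": 0,"ty": 2,"tz": 2.6,"claw": 0}
    - {"rx": 0,"ry": 0,"rz": 0,"tx": 0,"ty": 2.9,"tz": 3.9,"claw": 0}
    - {"rx": 0,"ry": 0,"rz": 0,"tx": 0,"ty": 3.7,"tz": 5.2,"claw": 0}

```text
time_s: 17.08
eef_pos: [0.6414, 0.2796, 0.0988]
eef_rot: [2.97, 1.024, 0.0]
ft_force: [-0.4, 0.4, 2.7]
width: -0.0001
```

```bash
python3 -c "
from h import *
st()"
```

```text
t 17.08 tcp(mould) [-59.2   0.  102.6] w -0.1
F(mould) [0.56 0.1  2.65] tool axes in mould:
 [[-0.0, -1.0, 0.0], [-1.0, 0.0, 0.0], [-0.0, -0.0, -1.0]]
```

apply_moves:
  motion:
    - {"rx": 0,"ry": 0,"rz": 0,"tx": 0,"ty": 0.8,"tz": 1.3,"claw": 0}
    - {"rx": 0,"ry": 0,"rz": 0,"tx": 0,"ty": 1.6,"tz": 2.6,"claw": 0}
    - {"rx": 0,"ry": 0,"rz": 0,"tx": 0,"ty": 2.3,"tz": 3.9,"claw": 0}
    - {"rx": 0,"ry": 0,"rz": 0,"tx": 0,"ty": 2.9,"tz": 5.2,"claw": 0}

```text
time_s: 17.42
eef_pos: [0.6433, 0.2772, 0.0937]
eef_rot: [2.97, 1.024, 0.001]
ft_force: [0.1, 0.5, 3.3]
width: -0.0
```

```bash
python3 -c "
from h import *
st()"
```

```text
t 17.42 tcp(mould) [-62.3  -0.   97.5] w -0.0
F(mould) [ 0.32 -0.38  3.3 ] tool axes in mould:
 [[-0.0, -1.0, 0.0], [-1.0, 0.0, 0.001], [-0.001, -0.0, -1.0]]
```

apply_moves:
  motion:
    - {"rx": 0,"ry": 0,"rz": 0,"tx": 0,"ty": 0.6,"tz": 1.2,"claw": 0}
    - {"rx": 0,"ry": 0,"rz": 0,"tx": 0,"ty": 1.2,"tz": 2.4,"claw": 0}
    - {"rx": 0,"ry": 0,"rz": 0,"tx": 0,"ty": 1.8,"tz": 3.6,"claw": 0}
    - {"rx": 0,"ry": 0,"rz": 0,"tx": 0,"ty": 2.3,"tz": 4.8,"claw": 0}

```text
time_s: 17.75
eef_pos: [0.6447, 0.2754, 0.0889]
eef_rot: [2.97, 1.024, 0.001]
ft_force: [0.0, -0.7, 3.5]
width: 0.0002
```

```bash
python3 -c "
from h import *
st()
f=snap('scene',19);crop(f,275,215,60,70,9,'s19.png')"
```

```text
t 17.75 tcp(mould) [-64.5   0.   92.7] w 0.2
F(mould) [-0.61  0.43  3.47] tool axes in mould:
 [[-0.0, -1.0, 0.0], [-1.0, 0.0, 0.0], [-0.0, -0.0, -1.0]]
```

View pics/s19.png

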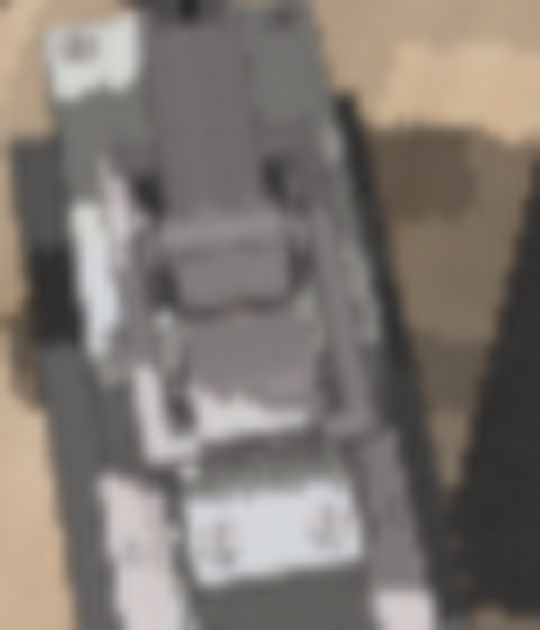

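apply_moves:
  motion:
    - {"rx": 0,"ry": 0,"rz": 0,"tx": 0,"ty": 0.5,"tz": 1.2,"claw": 0}
    - {"rx": 0,"ry": 0,"rz": 0,"tx": 0,"ty": 0.9,"tz": 2.4,"claw": 0}
    - {"rx": 0,"ry": 0,"rz": 0,"tx": 0,"ty": 1.3,"tz": 3.6,"claw": 0}
    - {"rx": 0,"ry": 0,"rz": 0,"tx": 0,"ty": 1.7,"tz": 4.8,"claw": 0}

```text
time_s: 18.13
eef_pos: [0.6456, 0.2742, 0.0839]
eef_rot: [2.97, 1.024, 0.0]
ft_force: [1.3, -1.7, 2.9]
width: -0.0003
```

```bash
python3 -c "
from h import *
st()"
```

```text
t 18.13 tcp(mould) [-66.    0.   87.7] w -0.3
F(mould) [-2.17  0.01  2.91] tool axes in mould:
 [[-0.0, -1.0, 0.0], [-1.0, 0.0, 0.0], [-0.0, -0.0, -1.0]]
```

apply_moves:
  motion:
    - {"rx": 0,"ry": 0,"rz": 0,"tx": 0,"ty": 0.5,"tz": 1,"claw": 0}
    - {"rx": 0,"ry": 0,"rz": 0,"tx": 0,"ty": 1,"tz": 2,"claw": 0}
    - {"rx": 0,"ry": 0,"rz": 0,"tx": 0,"ty": 1.5,"tz": 3,"claw": 0}
    - {"rx": 0,"ry": 0,"rz": 0,"tx": 0,"ty": 1.9,"tz": 4,"claw": 0}

```text
time_s: 18.47
eef_pos: [0.6463, 0.2731, 0.0797]
eef_rot: [-2.969, -1.024, 0.001]
ft_force: [-1.2, 2.0, 1.3]
width: -0.0001
```

```bash
python3 -c "
from h import *
st()"
```

```text
t 18.47 tcp(mould) [-67.4   0.1  83.5] w -0.1
F(mould) [ 2.33 -0.33  1.29] tool axes in mould:
 [[-0.0, -1.0, -0.0], [-1.0, 0.0, -0.001], [0.001, 0.0, -1.0]]
```

apply_moves:
  motion:
    - {"rx": 0,"ry": 0,"rz": 0,"tx": 0,"ty": 0.2,"tz": 1,"claw": 0}
    - {"rx": 0,"ry": 0,"rz": 0,"tx": 0,"ty": 0.4,"tz": 2,"claw": 0}
    - {"rx": 0,"ry": 0,"rz": 0,"tx": 0,"ty": 0.5,"tz": 3,"claw": 0}

```text
time_s: 18.72
eef_pos: [0.6467, 0.2726, 0.0767]
eef_rot: [-2.97, -1.024, 0.001]
ft_force: [-0.2, 0.8, 3.1]
width: -0.0001
```

```bash
python3 -c "
from h import *
st()"
```

```text
t 18.72 tcp(mould) [-68.    0.1  80.5] w -0.1
F(mould) [ 0.74 -0.28  3.14] tool axes in mould:
 [[0.0, -1.0, -0.0], [-1.0, -0.0, -0.001], [0.001, 0.0, -1.0]]
```

apply_moves:
  motion:
    - {"rx": 0,"ry": 0,"rz": 0,"tx": 0,"ty": 0.1,"tz": 0.8,"claw": 0}
    - {"rx": 0,"ry": 0,"rz": 0,"tx": 0,"ty": 0.2,"tz": 1.6,"claw": 0}
    - {"rx": 0,"ry": 0,"rz": 0,"tx": 0,"ty": 0.2,"tz": 2.4,"claw": 0}

```text
time_s: 18.97
eef_pos: [0.647, 0.2723, 0.0745]
eef_rot: [-2.97, -1.024, 0.0]
ft_force: [-1.7, 1.6, 2.0]
width: 0.0001
```

```bash
python3 -c "
from h import *
st()"
```

```text
t 18.97 tcp(mould) [-68.4   0.1  78.3] w 0.1
F(mould) [2.31 0.3  2.02] tool axes in mould:
 [[-0.0, -1.0, -0.0], [-1.0, 0.0, -0.0], [0.0, 0.0, -1.0]]
```

apply_moves:
  motion:
    - {"rx": 0,"ry": 0,"rz": 0,"tx": 0,"ty": -0.2,"tz": 0.7,"claw": 0}
    - {"rx": 0,"ry": 0,"rz": 0,"tx": 0,"ty": -0.2,"tz": 1.4,"claw": 0}
    - {"rx": 0,"ry": 0,"rz": 0,"tx": 0,"ty": -0.2,"tz": 2,"claw": 0}

```text
time_s: 19.22
eef_pos: [0.6471, 0.2722, 0.0726]
eef_rot: [2.97, 1.024, 0.0]
ft_force: [1.1, 0.4, 2.8]
width: 0.0001
```

```bash
python3 -c "
from h import *
st()"
```

```text
t 19.22 tcp(mould) [-68.5   0.1  76.4] w 0.1
F(mould) [-0.34 -1.16  2.79] tool axes in mould:
 [[-0.0, -1.0, -0.0], [-1.0, 0.0, 0.0], [-0.0, 0.0, -1.0]]
```

apply_moves:
  motion:
    - {"rx": 0,"ry": 0,"rz": 0,"tx": 0,"ty": 0,"tz": 0.5,"claw": 0}
    - {"rx": 0,"ry": 0,"rz": 0,"tx": 0,"ty": 0,"tz": 1,"claw": 0}
    - {"rx": 0,"ry": 0,"rz": 0,"tx": 0,"ty": 0,"tz": 1.2,"claw": 0}

```text
time_s: 19.47
eef_pos: [0.6471, 0.2721, 0.0714]
eef_rot: [2.97, 1.024, 0.0]
ft_force: [0.5, 0.1, 1.8]
width: 0.0004
```

```bash
python3 -c "
from h import *
st()"
```

```text
t 19.47 tcp(mould) [-68.6   0.1  75.2] w 0.4
F(mould) [-0.18 -0.46  1.79] tool axes in mould:
 [[-0.0, -1.0, 0.0], [-1.0, 0.0, 0.0], [-0.0, -0.0, -1.0]]
```

apply_moves:
  motion:
    - {"rx": 0,"ry": 0,"rz": 0,"tx": 0,"ty": 0,"tz": 0.4,"claw": 0}
    - {"rx": 0,"ry": 0,"rz": 0,"tx": 0,"ty": 0,"tz": 0.8,"claw": 0}
    - {"rx": 0,"ry": 0,"rz": 0,"tx": 0,"ty": 0,"tz": 0.8,"claw": 0}

```text
time_s: 19.72
eef_pos: [0.647, 0.2722, 0.0706]
eef_rot: [2.97, 1.024, 0.0]
ft_force: [1.6, -0.4, 0.7]
width: 0.0002
```

```bash
python3 -c "
from h import *
st()"
```

```text
t 19.72 tcp(mould) [-68.5   0.1  74.4] w 0.2
F(mould) [-1.35 -1.02  0.72] tool axes in mould:
 [[-0.0, -1.0, -0.0], [-1.0, 0.0, 0.0], [-0.0, 0.0, -1.0]]
```

apply_moves:
  motion:
    - {"rx": 0,"ry": 0,"rz": 0,"tx": 0,"ty": 0,"tz": 0.4,"claw": 0}
    - {"rx": 0,"ry": 0,"rz": 0,"tx": 0,"ty": 0,"tz": 0.7,"claw": 0}
    - {"rx": 0,"ry": 0,"rz": 0,"tx": 0,"ty": 0,"tz": 0.7,"claw": 0}

```text
time_s: 19.97
eef_pos: [0.6469, 0.2723, 0.0698]
eef_rot: [2.97, 1.024, -0.0]
ft_force: [0.1, -1.2, 1.4]
width: -0.0001
```

```bash
python3 -c "
from h import *
st()"
```

```text
t 19.97 tcp(mould) [-68.3   0.1  73.6] w -0.1
F(mould) [-0.99  0.62  1.39] tool axes in mould:
 [[-0.0, -1.0, -0.0], [-1.0, 0.0, 0.0], [-0.0, 0.0, -1.0]]
```

apply_moves:
  motion:
    - {"rx": 0,"ry": 0,"rz": 0,"tx": 0,"ty": 0,"tz": 0.4,"claw": 0}
    - {"rx": 0,"ry": 0,"rz": 0,"tx": 0,"ty": 0,"tz": 0.7,"claw": 0}
    - {"rx": 0,"ry": 0,"rz": 0,"tx": 0,"ty": 0,"tz": 0.7,"claw": 0}

```text
time_s: 20.22
eef_pos: [0.647, 0.2723, 0.0697]
eef_rot: [2.97, 1.024, -0.0]
ft_force: [-0.1, -0.8, 4.5]
width: -0.0001
```

```bash
python3 -c "
from h import *
st()"
```

```text
t 20.22 tcp(mould) [-68.4   0.   73.5] w -0.1
F(mould) [-0.57  0.59  4.53] tool axes in mould:
 [[-0.0, -1.0, -0.0], [-1.0, 0.0, 0.0], [-0.0, 0.0, -1.0]]
```

apply_moves:
  motion:
    - {"rx": 0,"ry": 0,"rz": 0,"tx": 0,"ty": 0,"tz": 0.3,"claw": 0}
    - {"rx": 0,"ry": 0,"rz": 0,"tx": 0,"ty": 0,"tz": 0.5,"claw": 0}
    - {"rx": 0,"ry": 0,"rz": 0,"tx": 0,"ty": 0,"tz": 0.5,"claw": 0}

```text
time_s: 20.47
eef_pos: [0.647, 0.2724, 0.0696]
eef_rot: [2.97, 1.024, 0.0]
ft_force: [-1.9, -1.8, 6.2]
width: -0.0002
```

```bash
python3 -c "
from h import *
st()"
```

```text
t 20.47 tcp(mould) [-68.4   0.   73.4] w -0.2
F(mould) [-0.23  2.59  6.22] tool axes in mould:
 [[-0.0, -1.0, -0.0], [-1.0, 0.0, 0.0], [-0.0, 0.0, -1.0]]
```

apply_moves:
  motion:
    - {"rx": 0,"ry": 0,"rz": 0,"tx": 0,"ty": 0,"tz": 0.3,"claw": 0}
    - {"rx": 0,"ry": 0,"rz": 0,"tx": 0,"ty": 0,"tz": 0.5,"claw": 0}
    - {"rx": 0,"ry": 0,"rz": 0,"tx": 0,"ty": 0,"tz": 0.5,"claw": 0}

```text
time_s: 20.72
eef_pos: [0.6471, 0.2724, 0.0695]
eef_rot: [2.97, 1.024, 0.0]
ft_force: [-3.0, -1.3, 8.9]
width: -0.0004
```

```bash
python3 -c "
from h import *
st()"
```

```text
t 20.72 tcp(mould) [-68.4  -0.   73.3] w -0.4
F(mould) [0.83 3.11 8.92] tool axes in mould:
 [[0.0, -1.0, 0.0], [-1.0, -0.0, 0.0], [-0.0, -0.0, -1.0]]
```

Firm at the stop: 9 N with almost no travel. I'll retreat straight up and check.

apply_moves:
  motion:
    - {"rx": 0,"ry": 0,"rz": 0,"tx": 0,"ty": 0,"tz": -3,"claw": 0}
    - {"rx": 0,"ry": 0,"rz": 0,"tx": 0,"ty": 0,"tz": -25,"claw": 0}
    - {"rx": 0,"ry": 0,"rz": 0,"tx": 0,"ty": 0,"tz": -60,"claw": 0}
    - {"rx": 0,"ry": 0,"rz": 0,"tx": 0,"ty": 0,"tz": -100,"claw": 0}
    - {"rx": 0,"ry": 0,"rz": 0,"tx": 0,"ty": -35,"tz": -120,"claw": 0}
    - {"rx": 0,"ry": 0,"rz": 0,"tx": 0,"ty": -75,"tz": -130,"claw": 0}
    - {"rx": 0,"ry": 0,"rz": 0,"tx": 0,"ty": -115,"tz": -130,"claw": 0}
    - {"rx": 0,"ry": 0,"rz": 0,"tx": 0,"ty": -155,"tz": -130,"claw": 0}

```text
time_s: 21.38
eef_pos: [0.5504, 0.3959, 0.199]
eef_rot: [-2.97, -1.023, -0.002]
ft_force: [0.9, 0.1, -0.6]
width: -0.0001
```

apply_moves:
  motion:
    - {"rx": 0,"ry": 0,"rz": 0,"tx": 0,"ty": -40,"tz": 0,"claw": 0}
    - {"rx": 0,"ry": 0,"rz": 0,"tx": 0,"ty": -80,"tz": 0,"claw": 0}
    - {"rx": 0,"ry": 0,"rz": 0,"tx": 0,"ty": -120,"tz": 0,"claw": 0}
    - {"rx": 0,"ry": 0,"rz": 0,"tx": 0,"ty": -120,"tz": 0,"claw": 0}
    - {"rx": 0,"ry": 0,"rz": 0,"tx": 0,"ty": -120,"tz": 0,"claw": 0}

```text
time_s: 21.8
eef_pos: [0.4751, 0.4906, 0.1973]
eef_rot: [2.968, 1.03, -0.003]
ft_force: [0.1, 0.2, -0.4]
width: -0.0004
```

```bash
python3 -c "
from h import *
st()
f=snap('top',20);feat(f);crop(f,205,145,150,120,5,'t20.png')
g=snap('scene',20);crop(g,270,200,80,90,6,'s20.png')
for n,f in(('top',f),('scene',g)):
  P=tom(cloud(f).reshape(-1,3))
  l=P[(abs(P[:,1])<8)&(P[:,0]>-85)&(P[:,0]<-30)&(P[:,2]>64)&(P[:,2]<90)];p=np.polyfit(l[:,0],l[:,2],1)
  print(n,'lever',len(l),p,np.polyval(p,[-80,-30]), 'fixed top', np.median(P[(abs(P[:,1])>15)&(abs(P[:,1])<26)&(P[:,0]>-85)&(P[:,0]<-50)][:,2]))
  w=P[(abs(abs(P[:,1]-.5)-19)<2)&(P[:,0]>-32)&(P[:,0]<25)&(P[:,2]>66)&(P[:,2]<95)];print('wire',len(w),np.polyfit(w[:,0],w[:,2],1))
st()"
```

```text
t 21.80 tcp(mould) [209.5   0.8 201.1] w -0.4
F(mould) [ 0.11 -0.23 -0.43] tool axes in mould:
 [[0.004, -1.0, -0.002], [-1.0, -0.004, -0.0], [0.0, 0.002, -1.0]]
loosetop 82 x [18.8 38.6 46.9] z 60.2
keeper 84 x [ 8.7 18.9 28.9] z 78.5
house 70 x [-23.5  -6.    4.5] z 78.6
top lever 166 [-1.12200237e-02  7.16885559e+01] [72.58615775 72.02515657] fixed top 60.171683415662656
wire 90 [4.42247733e-02 7.22418471e+01]Traceback (most recent call last):
  File "<string>", line 8, in <module>
    l=P[(abs(P[:,1])<8)&(P[:,0]>-85)&(P[:,0]<-30)&(P[:,2]>64)&(P[:,2]<90)];p=np.polyfit(l[:,0],l[:,2],1)
                                                                             ~~~~~~~~~~^^^^^^^^^^^^^^^^^
    raise TypeError("expected non-empty vector for x")
TypeError: expected non-empty vector for x
```

View pics/t20.png

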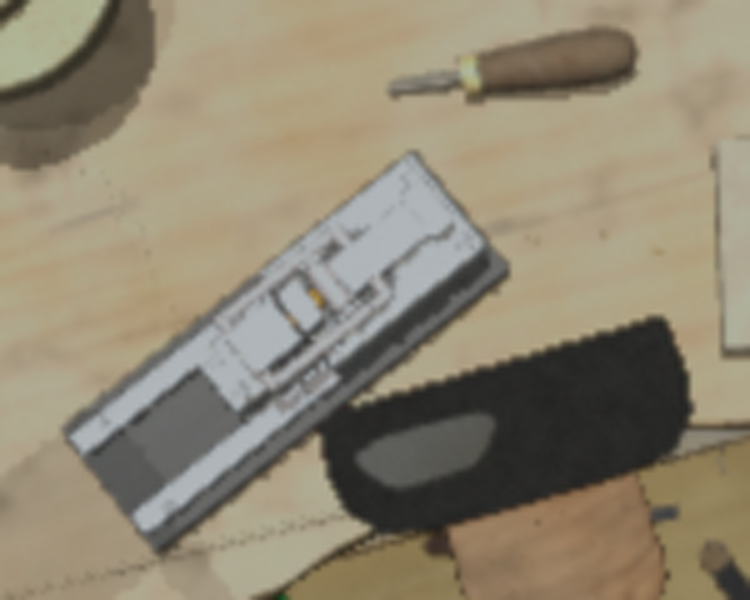

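View pics/s20.png

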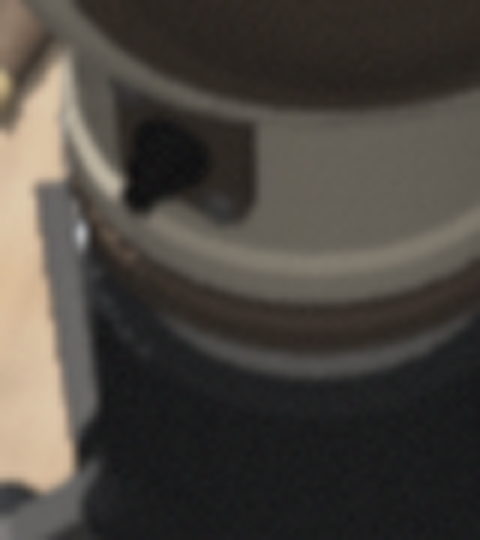

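```bash
python3 -c "
from cell import job_done
print(job_done())"
```

```text
the job is handed in; nothing more can be done
None
```

The mould is closed and latched, and I handed the job in at about 22 s. One force limit was briefly exceeded while hooking the loop.

- **Push:** I pushed the loose half until it met the plunger and built up to about 8 N (readings 7.4 to 8.5 N).
- **Hook:** I gripped the loop by its side wires at 20 N, the gripper's minimum. I brought the bar down past the keeper's lip and drew it in underneath, then let go.
- **Lever:** I pressed the lever over centre with 1 to 4 N. It stopped solidly, with about 9 N giving under 0.3 mm of travel.

**Last checks (top camera):**
- The lever reads flat to about 0.01 rad.
- The loop's wires are about level, and its bar is at the keeper. In earlier frames it lay under the lip.
- The loose half's origin is at about x 25 mm, as expected when latched.
- The arm stood well clear and touched nothing.

**What did not go cleanly:**
- **Over the limit:** at one moment while drawing the loop in, the wrist force was about 12.5 to 13.6 N, slightly above the 12 N limit. I backed off straight away.
- **Side force:** I also saw 2 to 4 N sideways on the gripped loop.
- **No second view:** the arm blocked the final scene-camera view, so the last check rests on the top camera alone.

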